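# Hang the rotor wrench in its cart stand and latch it

### The arm

A 6-joint arm with a two-finger parallel gripper is mounted at the origin on the work surface. World frame = base frame: x ahead of the robot, y to its left, z up, the work surface at z = 0. Lengths are in m, angles in rad, forces in N, time in s.
With the tool pointing down it reaches from about 0.375 to 0.925 m from the base axis. Payload 5.7 kg.
Tool frame: the origin (TCP) lies midway between the tips of the shut fingers; the grasp point (between the pads) lies 19 mm behind it; z points along the fingers, y is the direction in which the jaws open and shut (so a half turn about z gives the same grasp; the last joint's range is limited). The gripper opens to 88 mm and grips with 3 to 60 N. Pads are 20 mm wide; open, the fingers measure 115 mm over their backs; the gripper's body (75 mm by 178 mm) begins 61 mm behind the grasp point.
Start: joints at [-1.414, 0.359, 1.51, -0, 1.272, -0.115], TCP at [0.161, -0.578, 0.223] pointing down, gripper open.
Joint ranges: [-2.97, 2.97], [-1.01, 2.36], [0.21, 2.38], [-0.96, 4.11], [0.2, 2.71], [-2.98, 2.98]. Speed limits (rad/s): [2.39, 2.39, 3.14, 3.14, 3.14, 3.14].

### API

Orientations are given as [roll, pitch, yaw] about the fixed x, y, z axes, in that order (R = Rz(yaw) Ry(pitch) Rx(roll)).
In Python, from rig import robot gives the robot as it stands.
- The arm moves only by the tool drive_tool, never from a script. Its argument "targets" is a list of rows, each a list of 3 entries, a list of its own where there are three numbers: the turn, a rotation vector about the tool's x, y, z in rad, then the shift along the tool's x, y, z in m, then the closure, from -1 (fully open) to 1 (shut). In form: [[[rx, ry, rz], [x, y, z], grip], ...]. A call has 1 to 10 rows; each row shifts and turns the commanded pose from where the row before left it, along the tool's axes as they then stand; what a row does not reach is not made up. A row lasts 1/12 s, in which the tool goes at most 41.7 mm and 7.16 degrees, less where a joint would pass 70% of its speed; a pose out of reach is approached as far as the arm can. A call is refused whole if a number of a shift passes 0.0417 or a number of a turn 0.125, either way. A call with a gripper value outside its range is refused whole. The fingers move at their own pace and stop on an object; "newtons" is the grip in N (left out, the last holds). Time passes only in rows, so rows that do not move let the fingers close. It gives the time, the measured TCP pose, the force and the opening at its end, in the units of the state.
- robot.sense(): the state, without advancing time (a new reading comes with each control period).
- robot.capture(name): name is "scene" or "top" or "wrist"; returns a dict with "color" (420x560x3 uint8, red, green, blue), "vfov" (degrees; the focal length in pixels is half the picture's height over the tangent of half this angle, whatever the lens; pixels are square), "cx", "cy" (the principal point, pixels), "R" (3x3) and "t" (3): a world point X has camera coordinates R X + t; the wrist camera has in their place "mount" (4x4, takes a point from camera to tool coordinates, whose origin is the TCP and whose axes are the flange's). Camera axes: x right, y down, z forward; pixel columns grow to the right and rows downward; lengths in m; the calibration is good to about 2 mm. A picture is of the moment at which its call begins: read the wrist's pose just before it. There is no depth.
- robot.hand_in(): hands the job in, once; it reports no verdict.
The state is a dict: "time": time; "joints": joint angles; "joint_velocities": joint speeds; "effort": joint torques, N m; "tool_pos": TCP position; "tcp_rot": TCP orientation; "wrist_force": force on the tool from outside, world axes, zero at the start; "moment": the same for the moment, N m; "finger_gap": finger opening in m.
Only numpy, scipy, OpenCV 4.12 (cv2) and the standard library are available. Lean on these libraries where they do the work, as an engineer would, in place of code of your own. Each camera call takes 0.05 s, during which the arm holds its last target.

### The job

Put the T-handle wrench that lies on the cart away in its stand: let it swing down so that it hangs socket-down, lower it between the two cheeks until its cross-bar rests fully in both notches, and let go. Then swing the stand's keeper lever all the way down over the wrench. Do not drop the wrench, and leave the bottles and the beaker where they are.

Things in the scene. Friction and masses are not known exactly. Their poses are not given: they have to be found in the camera images.
- wrench: Steel T-handle wrench, 0.43-0.53 kg, lying level. Origin: middle of the cross-bar, on its axis, 15 mm above the cart. Own y: along the bar (round, 12 mm thick, 64 mm long, flat ends, pinched end to end from above); a dark 30 mm cube hub is round its middle. Own -x: along the 14 mm shaft to the heavy socket; +x points up when it hangs socket-down.
- socket_end (a point): Far end of the wrench's round socket (30 mm thick, 46 mm long), 125 mm from the bar axis; centre of mass about 64 mm from it. Pinched hard by the bar ends (60 N a finger or more) the wrench stays level. Eased from about 45 N to 10 N (friction and mass are hidden) it swings down about the bar by degrees and the turning moment on the gripper (0.3 N m) vanishes; below about 6 N it slips out.
- stand: Fixed stand, base plate 140 x 100 x 10 mm. Origin: on the cart under the middle of the notches; z up, y along the hung cross-bar. Two upright cheeks, y = 19 to 26 mm either side. Cross walls 110 mm high at x = -38 and +38 mm (4 mm thick) close the space between the cheeks, so the wrench goes in only upright, from above. A hinge post, 183 mm high, stands at x = 48 to 68 mm.
- saddle (a point): Where the middle of the cross-bar comes to rest, on the stand, 150 mm above the cart; axes as the stand's. Each cheek has an open-topped V notch here: floor 14 mm wide in x, 144 mm above the cart, its sloping sides rising to 48 mm apart at 165 mm. The space between the cheeks is 38 mm wide. The ends of the seated bar stand 6 mm out of the cheeks.
- keeper_hinge (a point): Hinge axis of the keeper lever, at x = 58, y = 0, z = 174 mm in the stand's frame; the axis runs along the stand's y. Axes as the stand's.
- keeper_tip (a point): Middle of the short crosswise round grip (13 mm thick, 34 mm wide) at the free end of the keeper lever, 84 mm from the hinge.
- keeper (a joint): Angle of the keeper lever (16 mm wide, 9 mm thick), rad. 0: level, pointing to the stand's -x over the notches, 4 mm above the hub of a hung wrench. 1.57: upright; above that it leans back to the stand's +x, as at the start (1.9 to 2.2; stop at 2.4). A slightly stiff hinge (under 0.1 N m) holds it where it is left.
- amber_bottle: Bystander: amber bottle with a blue cap, 68 mm wide and 150 mm tall. Origin: centre of its underside.
- clear_bottle: Bystander: clear bottle with a blue cap, 68 mm wide and 150 mm tall. Origin: centre of its underside.
- beaker: Bystander: glass beaker, 70 mm wide and 85 mm tall. Origin: centre of its underside.
Things that resemble listed ones, but are neither listed nor needed, are in the scene too. Of the things that look like the stand, the smaller one is meant. Of the things shaped like the wrench, the steel one is meant.

How it is judged:
By the outcome, as a careful person would: the job done as asked, in the order asked, and still so for the second after the job is handed in, with the robot touching nothing.
It also fails if it takes over 72 s, if anything falls off the work surface, if the arm or the gripper's body presses on something with over 40 N, if the wrist force passes 120 N, or if a joint passes its speed limit or range.

## Working session

There is one attempt and no reset: what is moved stays moved. The work goes in short steps, Python scripts to look and compute and a tool call to move; the robot and the scene stay as the last step left them, time stands still between calls to the robot, and variables do not carry over. Pictures are saved under pics/ and viewed, and the job is handed in when it is done.

Besides the shell and the picture viewer there is one more tool, called in YAML: its name, and indented under it one key for each argument. drive_tool: Moves the arm, as the interface text tells. Its arguments: {"type":"object","properties":{"targets":{"type":"array"},"newtons":{"type":"number"}},"required":["targets"]}

```bash
ls; mkdir -p pics; python3 - <<'E'
from rig import robot
import cv2,pickle
s=robot.sense(); print(s)
for n in("scene","top","wrist"):
    c=robot.capture(n); pickle.dump(c,open(f"pics/{n}0.pkl","wb"))
    cv2.imwrite(f"pics/{n}0.png",c["color"][:,:,::-1]); print(n,{k:v for k,v in c.items() if k!="color"})
E
```

```text
pics
{'time': 0.0, 'joints': array([-1.41408986e+00,  3.59509905e-01,  1.51143172e+00,  1.65748738e-05,
        1.27249942e+00, -1.15116432e-01]), 'joint_velocities': array([-9.56294107e-04, -5.36096860e-04, -2.25409737e-04,  9.10313088e-04,
        2.65710065e-05,  6.36785754e-04]), 'effort': array([ 2.38925866e-03, -5.15368152e+01, -2.70726854e+01,  6.76156324e-02,
        3.51962715e-02, -1.63983368e-04]), 'tool_pos': array([ 0.16097272, -0.57728323,  0.22180695]), 'tcp_rot': array([-3.13975831e+00, -2.28039755e-04,  2.71817808e-01]), 'wrist_force': array([ 0.21809814,  0.24426856, -0.17194233]), 'moment': array([ 0.00377508,  0.01246755, -0.04101065]), 'finger_gap': 0.0880671436991539}
scene {'vfov': 45.11539318049706, 'cx': 279.91506427950327, 'cy': 207.71519344241887, 'R': array([[ 0.67710257,  0.73582851, -0.00940761],
       [ 0.5568814 , -0.52071036, -0.64710419],
       [-0.48105635,  0.43291699, -0.76234354]]), 't': array([-0.31914908, -0.2262983 ,  1.45821251])}
top {'vfov': 42.02989495239548, 'cx': 279.7021772787458, 'cy': 207.12868163900208, 'R': array([[ 0.01532847, -0.99985836,  0.00695013],
       [-0.98625519, -0.01626287, -0.16442694],
       [ 0.16451668, -0.00433419, -0.98636478]]), 't': array([-0.04013871,  0.54273653,  1.11046846])}
wrist {'vfov': 70.71726944441073, 'cx': 274.9325362001714, 'cy': 207.36890696740207, 'mount': array([[ 1.04502649e-03, -9.67738816e-01, -2.51953352e-01,
         6.90320383e-02],
       [ 9.99998651e-01,  6.92001190e-04,  1.48975463e-03,
         6.17612041e-04],
       [-1.26734136e-03, -2.51954569e-01,  9.67738234e-01,
        -1.61245818e-01],
       [ 0.00000000e+00,  0.00000000e+00,  0.00000000e+00,
         1.00000000e+00]])}
```

View pics/scene0.png

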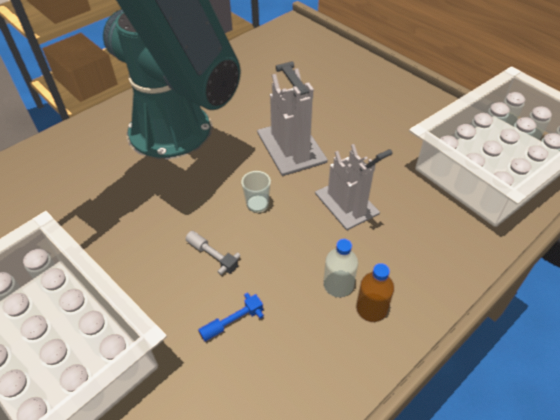

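View pics/top0.png

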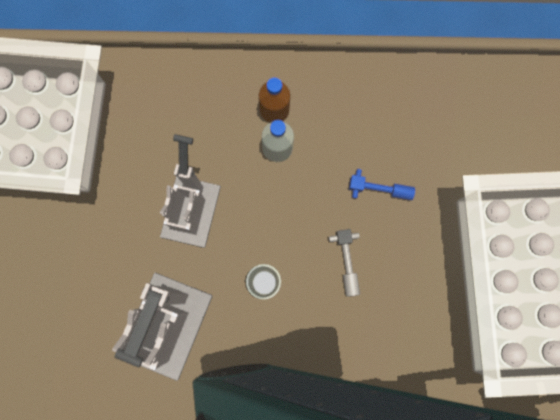

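View pics/wrist0.png

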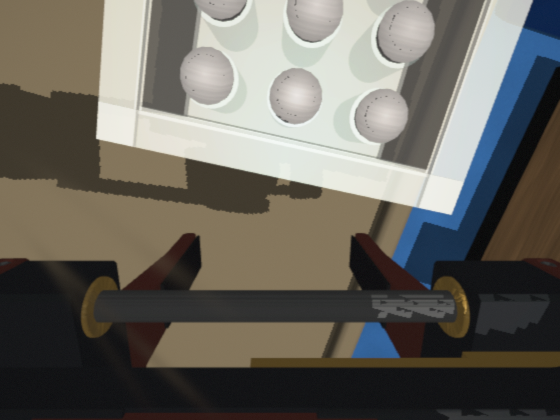

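The scene view shows the steel wrench with its hub near (229,262). The smaller stand is near (350,190), with its keeper leaning back. In the top view the wrench hub is at (344,237), the socket end at (351,293) and the small stand's base near (190,211). I'll zoom in to measure.

```bash
cat > h.py <<'E'
import numpy as np,pickle,cv2
from scipy.spatial.transform import Rotation as Ro
def load(n): return pickle.load(open(f"pics/{n}.pkl","rb"))
def ray(c,uv,s=None):
    f=c["color"].shape[0]/2/np.tan(np.radians(c["vfov"]/2))
    d=np.array([(uv[0]-c["cx"])/f,(uv[1]-c["cy"])/f,1.])
    if "R" in c: return -c["R"].T@c["t"], c["R"].T@d
    Rw=Ro.from_euler("xyz",c["s"]["tcp_rot"]).as_matrix(); M=c["mount"]
    return Rw@M[:3,3]+c["s"]["tool_pos"], Rw@M[:3,:3]@d
def plane(c,uv,z):
    o,d=ray(c,uv); return o+d*(z-o[2])/d[2]
def proj(c,X):
    f=c["color"].shape[0]/2/np.tan(np.radians(c["vfov"]/2))
    if "R" in c: p=c["R"]@X+c["t"]
    else:
        Rw=Ro.from_euler("xyz",c["s"]["tcp_rot"]).as_matrix(); M=c["mount"]
        p=Rw.T@(np.asarray(X)-c["s"]["tool_pos"]); p=M[:3,:3].T@(p-M[:3,3])
    return np.array([f*p[0]/p[2]+c["cx"],f*p[1]/p[2]+c["cy"]])
def tri(*prs):
    A=np.zeros((3,3));b=np.zeros(3)
    for c,uv in prs:
        o,d=ray(c,uv);d=d/np.linalg.norm(d);P=np.eye(3)-np.outer(d,d);A+=P;b+=P@o
    X=np.linalg.solve(A,b); return X,[np.round(proj(c,X)-uv,1) for c,uv in prs]
def snap(n,tag):
    from rig import robot
    s=robot.sense();c=robot.capture(n);c["s"]=s;pickle.dump(c,open(f"pics/{tag}.pkl","wb"))
    cv2.imwrite(f"pics/{tag}.png",c["color"][:,:,::-1]);return c
def crop(tag,x0,y0,w,h,k):
    c=load(tag);im=c["color"][y0:y0+h,x0:x0+w,::-1]
    im=cv2.resize(im,None,fx=k,fy=k,interpolation=cv2.INTER_CUBIC)
    st=10
    for x in range((x0//st+1)*st,x0+w,st):
        cv2.line(im,((x-x0)*k,0),((x-x0)*k,6),(0,0,255),1);
        if x%20==0: cv2.putText(im,str(x),((x-x0)*k-10,18),0,.4,(0,0,255),1)
    for y in range((y0//st+1)*st,y0+h,st):
        cv2.line(im,(0,(y-y0)*k),(6,(y-y0)*k),(0,0,255),1)
        if y%20==0: cv2.putText(im,str(y),(8,(y-y0)*k+4),0,.4,(0,0,255),1)
    cv2.imwrite(f"pics/{tag}_crop{x0}_{y0}.png",im)
E
python3 - <<'E'
from h import *
crop("top0",150,120,80,130,4)
crop("top0",315,220,60,85,7)
crop("scene0",300,130,110,100,6)
E
```

```text
(no output)
```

View pics/top0_crop150_120.png

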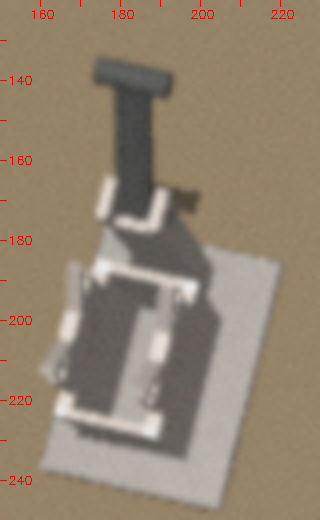

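View pics/top0_crop315_220.png

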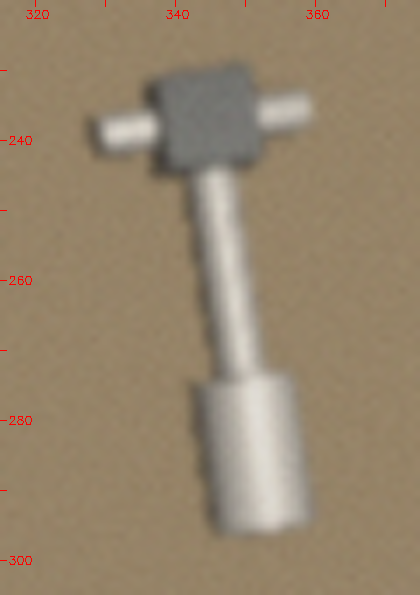

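View pics/scene0_crop300_130.png

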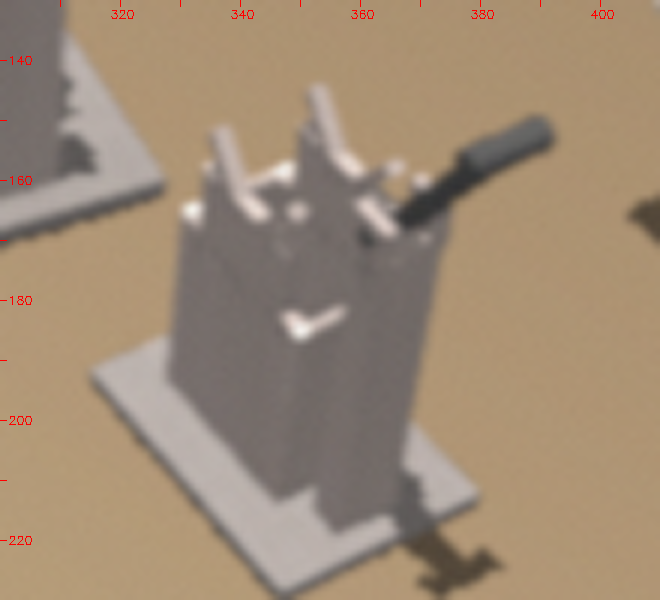

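```bash
python3 - <<'E'
from h import *
t=load("top0")
a=plane(t,(328.8,238.8),.015);b=plane(t,(359.3,235.6),.015);hub=plane(t,(344.6,237),.03)
so=plane(t,(352.5,295),.015)
print("bar",a,b,np.linalg.norm(a-b),(a+b)/2,"sock",so,np.linalg.norm(so-(a+b)/2)); print("hubtop",hub)
d=(a-b)/np.linalg.norm(a-b);x=((a+b)/2-so);x/=np.linalg.norm(x);print("yaw of x",np.arctan2(x[1],x[0]),"from bar(y+?)",np.arctan2(d[1],d[0])-np.pi/2)
# stand
n1=plane(t,(167,201),.144);n2=plane(t,(189.7,206.3),.144);print("notch",n1,n2,np.linalg.norm(n1-n2),(n1+n2)/2)
P=[plane(t,p,.01) for p in [(161,237.5),(204.5,246.5),(219.5,185)]]
print("plate",P,np.linalg.norm(P[0]-P[1]),np.linalg.norm(P[1]-P[2]),"centre",(P[0]+P[2])/2)
d=n1-n2; print("yaw y-axis",np.arctan2(d[1],d[0]))
e=P[2]-P[1];print("edge",np.arctan2(e[1],e[0]))
w=[plane(t,p,.11) for p in [(166,222),(188,228),(174.5,187.5),(198,192.5)]];
for i in w: print("wall",i)
print("tip",tri((t,(183,139)),(load("scene0"),(384,155))))
for p,z in [((168.5,186),.165),((163,215),.165),((193,188),.165),((187,219),.165)]:print(plane(t,p,z))
print("bystanders",plane(t,(278,128),.15),plane(t,(274,86),.15),plane(t,(264,283),.02))
E
```

```text
bar [ 0.48102939 -0.13825245  0.015     ] [ 0.48900509 -0.20395419  0.015     ] 0.06618406742974779 [ 0.48501724 -0.17110332  0.015     ] sock [ 0.36247362 -0.18846894  0.015     ] 0.12376794010918024
hubtop [ 0.4837701  -0.17039799  0.03      ]
yaw of x 0.14077236807189764 from bar(y+?) 0.12080148370068233
notch [0.53521418 0.18674269 0.144     ] [0.52556325 0.14252046 0.144     ] 0.04526307454071071 [0.53038872 0.16463157 0.144     ]
plate [array([0.47857062, 0.22317865, 0.01      ]), array([0.46064166, 0.12877014, 0.01      ]), array([0.5961491 , 0.10104668, 0.01      ])] 0.09609586434287794 0.13831434324891484 centre [0.53735986 0.16211266 0.01      ]
yaw y-axis 1.355928162007511
edge -0.2018050304683183
wall [0.49888967 0.19360816 0.11      ]
wall [0.48762536 0.14955608 0.11      ]
wall [0.5688508  0.18006175 0.11      ]
wall [0.55944307 0.13264622 0.11      ]
tip (array([0.63089173, 0.14400501, 0.24329407]), [array([-0.3, -0.3]), array([-0.3,  0.1])])
[0.56053159 0.18101773 0.165     ]
[0.5046441  0.18864751 0.165     ]
[0.55743544 0.13434121 0.165     ]
[0.49777334 0.14315935 0.165     ]
bystanders [ 0.68349882 -0.02527514  0.15      ] [ 0.77029552 -0.01592811  0.15      ] [ 0.38457782 -0.00095604  0.02      ]
```

Measured so far:

- **Wrench:** centre about (0.485, -0.171), yaw about 0.13. The bar measures 66 mm (64 expected) and the socket end 124 mm from it (125 expected).
- **Stand:** origin about (0.530, 0.164), yaw about -0.20.
- **Keeper:** tip 82 mm from the hinge (84 expected), angle about 2.15 rad.

Next I'll move to a spot above the wrench.

```bash
cat >> h.py <<'E'
def to(p,yaw=None):
    from rig import robot
    s=robot.sense();Rw=Ro.from_euler("xyz",s["tcp_rot"])
    print("t",round(s["time"],2),"pos",np.round(s["tool_pos"],4),"rot",np.round(s["tcp_rot"],4),"gap",round(s["finger_gap"],4),"F",np.round(s["wrist_force"],1),"M",np.round(s["moment"],2))
    print("shift",np.round(Rw.inv().apply(np.array(p)-s["tool_pos"]),4))
    if yaw is not None: print("turn",np.round((Rw.inv()*Ro.from_euler("xyz",[np.pi,0,yaw])).as_rotvec(),4))
E
python3 -c "
from h import *
to([.45,-.175,.20],.13)"
```

```text
t 0.15 pos [ 0.161  -0.5774  0.222 ] rot [-3.1401e+00 -2.0000e-04  2.7180e-01] gap 0.0878 F [ 0.8 -0.5  0.2] M [ 0.   -0.01  0.01]
shift [ 0.3864 -0.31    0.0225]
turn [-1.500e-03 -1.000e-04  1.418e-01]
```

drive_tool:
  targets:
    - [[0,0,0],[0.01,-0.01,-0.03],-1]
    - [[0,0,0],[0.03,-0.025,-0.01],-1]
    - [[0,0,0],[0.032,-0.025,0],-1]
    - [[0,0,0],[0.032,-0.025,0],-1]
    - [[0,0,0],[0.032,-0.025,0],-1]
    - [[0,0,0],[0.032,-0.025,0],-1]
    - [[0,0,0],[0.032,-0.025,0],-1]
    - [[0,0,0],[0.032,-0.025,0],-1]
    - [[0,0,0],[0.032,-0.025,0],-1]
    - [[0,0,0],[0.032,-0.025,0],-1]

```text
time: 0.98
tool_pos: [0.3837, -0.2702, 0.2626]
tcp_rot: [-3.141, -0.0, 0.271]
wrist_force: [0.3, -0.3, 0.3]
finger_gap: 0.0879
```

drive_tool:
  targets:
    - [[0,0,0],[0.032,-0.025,0.01],-1]
    - [[0,0,0],[0.03,-0.025,0.02],-1]
    - [[0,0,0.07],[0.02,-0.015,0.02],-1]
    - [[0,0,0.072],[0.005,-0.005,0.01],-1]
    - [[0,0,0],[0,0,0],-1]
    - [[0,0,0],[0,0,0],-1]

```text
time: 1.48
tool_pos: [0.4469, -0.1828, 0.2033]
tcp_rot: [-3.141, 0.002, 0.133]
wrist_force: [0.9, 0.0, 0.2]
finger_gap: 0.0882
```

```bash
python3 -c "
from h import *
snap('wrist','w1')
to([.485,-.171,.1],.13)
crop('w1',0,0,560,420,1)"
```

```text
t 1.53 pos [ 0.4472 -0.1837  0.204 ] rot [3.1414e+00 3.0000e-04 1.3230e-01] gap 0.088 F [ 1.   0.1 -0.2] M [-0.03 -0.03  0.  ]
shift [ 0.0392 -0.0076  0.104 ]
turn [0.0002 0.0003 0.0023]
```

View pics/w1_crop0_0.png

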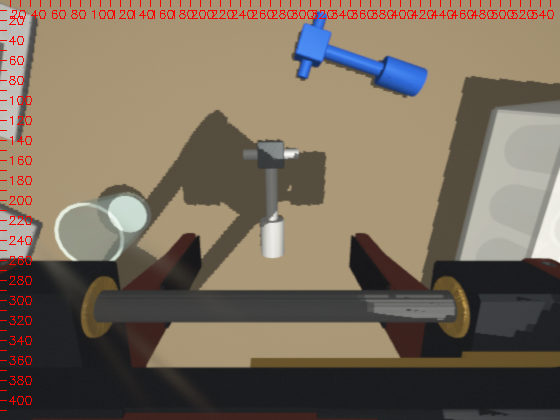

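```bash
python3 -c "
from h import *
crop('w1',235,130,75,135,4)"
```

```text
(no output)
```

View pics/w1_crop235_130.png

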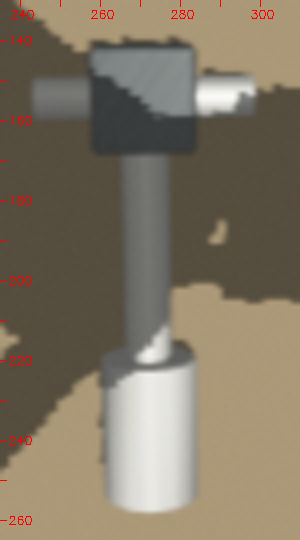

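The wrist view shows the bar ends at (243,154.5) and (298.5,153.5), and the socket end at (272,257).

```bash
python3 - <<'E'
from h import *
c=load("w1")
a=plane(c,(243,154.5),.0155);b=plane(c,(298.5,153.3),.0155);m=(a+b)/2
print(a,b,np.linalg.norm(a-b),m); d=a-b;print("yaw",np.arctan2(-d[0],d[1]))
s=plane(c,(272.3,257),.012);print(s,np.linalg.norm(s-m),np.arctan2(*(m-s)[[1,0]]))
print(plane(c,(270.7,149),.03))
E
```

```text
[ 0.48329522 -0.14126115  0.0155    ] [ 0.49331914 -0.20507693  0.0155    ] 0.06459823602482649 [ 0.48830718 -0.17316904  0.0155    ]
yaw 0.15580294297177721
[ 0.35841199 -0.19225263  0.012     ] 0.1313361835238452 0.14587174895851854
[ 0.49476865 -0.17247314  0.03      ]
```

```bash
python3 -c "
from h import *
to([.487,-.172,.003],.145)"
```

```text
t 1.53 pos [ 0.4472 -0.1837  0.204 ] rot [3.1414e+00 3.0000e-04 1.3230e-01] gap 0.088 F [ 1.   0.1 -0.2] M [-0.03 -0.03  0.  ]
shift [ 0.0411 -0.0064  0.201 ]
turn [ 0.0002  0.0003 -0.0127]
```

drive_tool:
  targets:
    - [[0,0,-0.013],[0.02,-0.003,0.03],-1]
    - [[0,0,0],[0.021,-0.003,0.035],-1]
    - [[0,0,0],[0,0,0.035],-1]
    - [[0,0,0],[0,0,0.035],-1]
    - [[0,0,0],[0,0,0.03],-1]
    - [[0,0,0],[0,0,0.015],-1]
    - [[0,0,0],[0,0,0.005],-1]
    - [[0,0,0],[0,0,0],-1]
    - [[0,0,0],[0,0,0],-1]

```text
time: 2.28
tool_pos: [0.4879, -0.173, 0.0198]
tcp_rot: [3.141, -0.001, 0.142]
wrist_force: [0.3, -0.4, 0.9]
finger_gap: 0.088
```

```bash
python3 -c "
from h import *
snap('wrist','w2')
to([.487,-.172,.003],.145)
crop('w2',0,0,560,420,1)"
```

```text
t 2.33 pos [ 0.4883 -0.1731  0.0202] rot [ 3.140e+00 -2.400e-03  1.424e-01] gap 0.088 F [-0.2  0.2  0. ] M [ 0.02 -0.08  0.01]
shift [-0.0012 -0.0013  0.0172]
turn [ 0.0016 -0.0024 -0.0026]
```

View pics/w2.png

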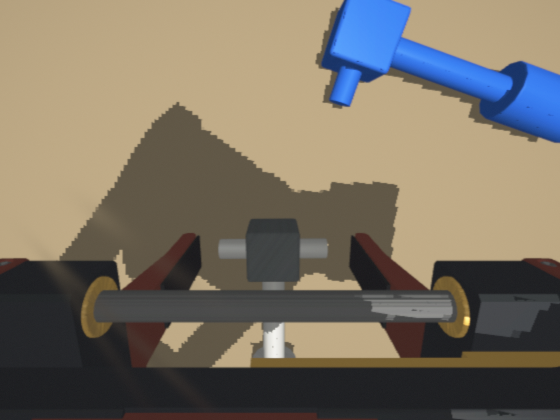

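The bar is centred between the fingers, spanning columns 219 to 327 with the fingertips at 200 and 351. I'll descend the last bit and grip.

drive_tool:
  newtons: 60
  targets:
    - [[0,0,0],[0,0,0.012],-1]
    - [[0,0,0],[0,0,0.005],-1]
    - [[0,0,0],[0,0,0],-1]
    - [[0,0,0],[0,0,0],1]
    - [[0,0,0],[0,0,0],1]
    - [[0,0,0],[0,0,0],1]
    - [[0,0,0],[0,0,0],1]
    - [[0,0,0],[0,0,0],1]

```text
time: 3.0
tool_pos: [0.4874, -0.1719, 0.0021]
tcp_rot: [3.141, -0.001, 0.143]
wrist_force: [-0.1, 0.2, 3.3]
finger_gap: 0.0631
```

```bash
python3 -c "
from h import *
snap('wrist','w3')
to([.487,-.172,.003],.145)"
```

```text
t 3.05 pos [ 0.4874 -0.1719  0.0021] rot [ 3.1414e+00 -5.0000e-04  1.4270e-01] gap 0.0635 F [-0.9 -0.   3.5] M [ 0.05  0.12 -0.01]
shift [-0.0004  0.     -0.0009]
turn [ 0.0002 -0.0005 -0.0023]
```

View pics/w3.png

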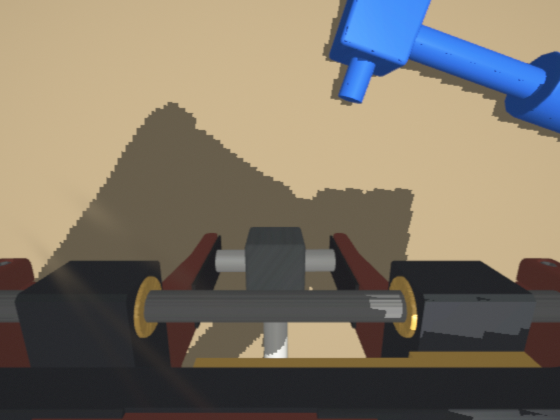

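The fingers closed on the bar ends with a gap of 63.5 mm, so the grip is good. Lifting.

drive_tool:
  targets:
    - [[0,0,0],[0,0,-0.005],1]
    - [[0,0,0],[0,0,-0.012],1]
    - [[0,0,0],[0,0,-0.02],1]
    - [[0,0,0],[0,0,-0.025],1]
    - [[0,0,0],[0,0,-0.03],1]
    - [[0,0,0],[0,0,-0.03],1]
    - [[0,0,0],[0,0,-0.025],1]
    - [[0,0,0],[0,0,-0.02],1]
    - [[0,0,0],[0,0,-0.01],1]
    - [[0,0,0],[0,0,0],1]

```text
time: 3.88
tool_pos: [0.4882, -0.1723, 0.1806]
tcp_rot: [3.14, -0.003, 0.143]
wrist_force: [-0.3, 0.2, -5.2]
finger_gap: 0.0631
```

```bash
python3 -c "
from h import *
c=load('w3');print('bar',plane(c,(275,261),.015))
snap('wrist','w4');snap('scene','s4')
to([.52,.164,.32],-.2)"
```

```text
bar [ 0.48792884 -0.17268092  0.015     ]
t 3.98 pos [ 0.4865 -0.1714  0.1779] rot [-3.1408e+00  8.0000e-04  1.4280e-01] gap 0.0628 F [-0.4  0.2 -5.3] M [ 0.07 -0.2  -0.03]
shift [ 0.0808 -0.3274 -0.1419]
turn [-0.0007  0.001   0.3428]
```

View pics/s4.png

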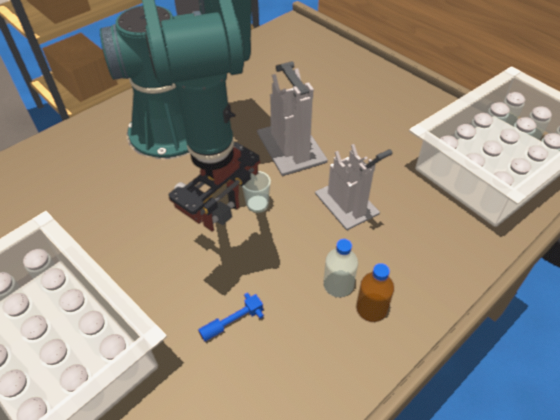

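The wrench is off the cart, reading about 5 N of weight and -0.2 N m. I'll raise it further and then ease the grip in steps.

drive_tool:
  targets:
    - [[0,0,0],[0,0,-0.01],1]
    - [[0,0,0],[0,0,-0.02],1]
    - [[0,0,0],[0,0,-0.025],1]
    - [[0,0,0],[0,0,-0.03],1]
    - [[0,0,0],[0,0,-0.025],1]
    - [[0,0,0],[0,0,-0.02],1]
    - [[0,0,0],[0,0,-0.01],1]
    - [[0,0,0],[0,0,0],1]

```text
time: 4.65
tool_pos: [0.488, -0.1722, 0.3201]
tcp_rot: [3.14, -0.002, 0.143]
wrist_force: [0.5, -0.2, -4.7]
finger_gap: 0.0632
```

drive_tool:
  newtons: 42
  targets:
    - [[0,0,0],[0,0,0],1]
    - [[0,0,0],[0,0,0],1]
    - [[0,0,0],[0,0,0],1]

```text
time: 4.9
tool_pos: [0.486, -0.1713, 0.3167]
tcp_rot: [-3.139, 0.003, 0.143]
wrist_force: [0.3, 0.3, -4.7]
finger_gap: 0.0633
```

drive_tool:
  newtons: 35
  targets:
    - [[0,0,0],[0,0,0],1]
    - [[0,0,0],[0,0,0],1]
    - [[0,0,0],[0,0,0],1]

```text
time: 5.15
tool_pos: [0.4871, -0.1717, 0.3181]
tcp_rot: [-3.141, 0.001, 0.143]
wrist_force: [-0.0, -0.3, -4.6]
finger_gap: 0.0633
```

drive_tool:
  newtons: 30
  targets:
    - [[0,0,0],[0,0,0],1]
    - [[0,0,0],[0,0,0],1]
    - [[0,0,0],[0,0,0],1]

```text
time: 5.4
tool_pos: [0.487, -0.1718, 0.3187]
tcp_rot: [-3.141, 0.0, 0.143]
wrist_force: [-0.6, -0.1, -5.2]
finger_gap: 0.0639
```

```bash
python3 -c "
from h import *
snap('wrist','w5');
to([.52,.164,.32],-.2)"
```

```text
t 5.45 pos [ 0.4871 -0.1718  0.3187] rot [-3.1415e+00  1.0000e-04  1.4280e-01] gap 0.0637 F [ 0.7  0.2 -4.5] M [ 0.03 -0.03 -0.03]
shift [ 0.0804 -0.3277 -0.0013]
turn [-1.000e-04  1.000e-04  3.428e-01]
```

View pics/w5.png

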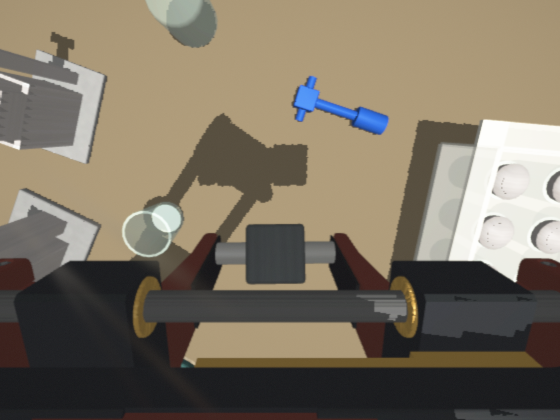

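The wrench has swung down and the moment is about -0.03. I'll ease further so that it hangs truly vertical.

drive_tool:
  newtons: 22
  targets:
    - [[0,0,0],[0,0,0],1]
    - [[0,0,0],[0,0,0],1]
    - [[0,0,0],[0,0,0],1]

```text
time: 5.7
tool_pos: [0.4871, -0.1718, 0.3187]
tcp_rot: [-3.142, 0.0, 0.143]
wrist_force: [-0.6, 0.6, -4.4]
finger_gap: 0.0638
```

drive_tool:
  newtons: 16
  targets:
    - [[0,0,0],[0,0,0],1]
    - [[0,0,0],[0,0,0],1]
    - [[0,0,0],[0,0,0],1]

```text
time: 5.95
tool_pos: [0.4872, -0.1718, 0.3187]
tcp_rot: [-3.142, -0.0, 0.143]
wrist_force: [0.6, -0.4, -4.8]
finger_gap: 0.0637
```

drive_tool:
  newtons: 12
  targets:
    - [[0,0,0],[0,0,0],1]
    - [[0,0,0],[0,0,0],1]
    - [[0,0,0],[0,0,0],1]

```text
time: 6.2
tool_pos: [0.4872, -0.1718, 0.3187]
tcp_rot: [-3.141, -0.0, 0.143]
wrist_force: [0.6, 0.4, -4.5]
finger_gap: 0.064
```

drive_tool:
  newtons: 22
  targets:
    - [[0,0,0],[0,0,0],1]
    - [[0,0,0],[0,0,0],1]
    - [[0,0,0],[0,0,0],1]

```text
time: 6.45
tool_pos: [0.4871, -0.1718, 0.3187]
tcp_rot: [-3.141, 0.0, 0.143]
wrist_force: [-0.2, -0.4, -4.6]
finger_gap: 0.0635
```

```bash
python3 -c "
from h import *
snap('wrist','w6');snap('scene','s6')
to([.48,.174,.32],-.2)
crop('s6',150,110,150,130,5);crop('w6',200,200,150,110,5)"
```

```text
t 6.55 pos [ 0.4871 -0.1718  0.3187] rot [-3.1415  0.      0.1428] gap 0.064 F [ 0.3 -0.2 -4.9] M [0.05 0.   0.03]
shift [ 0.0421 -0.3433 -0.0013]
turn [-1.000e-04  0.000e+00  3.428e-01]
```

View pics/s6_crop150_110.png

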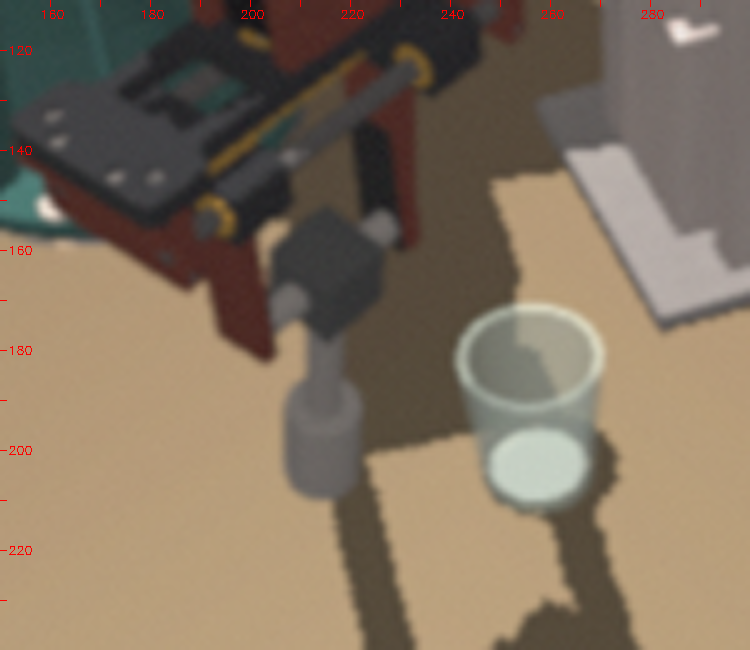

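View pics/w6_crop200_200.png

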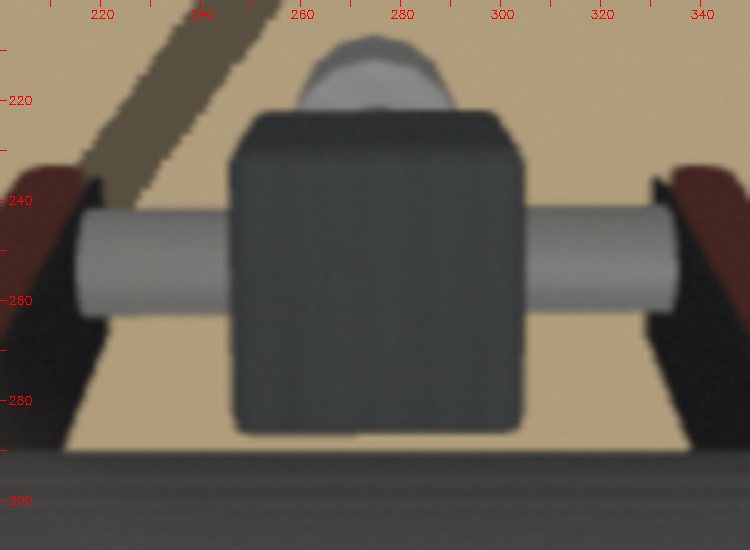

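```bash
python3 -c "
from h import *
c=load('w6');Rw=Ro.from_euler('xyz',c['s']['tcp_rot'])
for p in [(.0155,0,.112),(.0155,0,.066),(.0005,-.032,-.013),(.0005,.032,-.013),(.0155,0,-.028),(-.0145,0,-.028)]: print(p,proj(c,c['s']['tool_pos']+Rw.apply(p)))
s=load('s6')
for p in [(0,0,.112),(0,0,-.013)]:print(proj(s,c['s']['tool_pos']+Rw.apply(p)))"
```

```text
(0.0155, 0, 0.112) [273.92053291 189.35044535]
(0.0155, 0, 0.066) [273.80003047 200.5994385 ]
(0.0005, -0.032, -0.013) [214.5057125  260.86448016]
(0.0005, 0.032, -0.013) [332.33981687 260.91546055]
(0.0155, 0, -0.028) [273.31957363 245.45044468]
(-0.0145, 0, -0.028) [273.3389779  300.81468353]
[219.94309456 208.06161081]
[212.90259495 162.49893647]
```

The wrench hangs socket-down. The hub face and the socket rim sit lower in the picture than a vertical wrench would show, so it is tilted roughly 10° and the bar is about 5 mm off in tool x. I'll ease the grip to 9 N to let it settle.

drive_tool:
  newtons: 9
  targets:
    - [[0,0,0],[0,0,0],1]
    - [[0,0,0],[0,0,0],1]
    - [[0,0,0],[0,0,0],1]
    - [[0,0,0],[0,0,0],1]

```text
time: 6.88
tool_pos: [0.4871, -0.1718, 0.3187]
tcp_rot: [-3.142, -0.0, 0.143]
wrist_force: [0.4, -0.6, -4.1]
finger_gap: 0.0636
```

drive_tool:
  newtons: 18
  targets:
    - [[0,0,0],[0,0,0],1]
    - [[0,0,0],[0,0,0],1]
    - [[0,0,0],[0,0,0],1]

```text
time: 7.13
tool_pos: [0.4871, -0.1718, 0.3187]
tcp_rot: [-3.141, -0.0, 0.143]
wrist_force: [0.4, -1.1, -5.4]
finger_gap: 0.0637
```

```bash
python3 -c "
from h import *
snap('wrist','w7')
to([.48,.174,.32],-.2)
crop('w7',200,180,150,130,5)
crop('w4',200,180,150,130,5)"
```

```text
t 7.18 pos [ 0.4872 -0.1718  0.3187] rot [-3.1415 -0.      0.1428] gap 0.0634 F [-0.5 -0.5 -4.3] M [-0.02 -0.04  0.03]
shift [ 0.0421 -0.3433 -0.0013]
turn [-1.000e-04 -0.000e+00  3.428e-01]
```

View pics/w7_crop200_180.png

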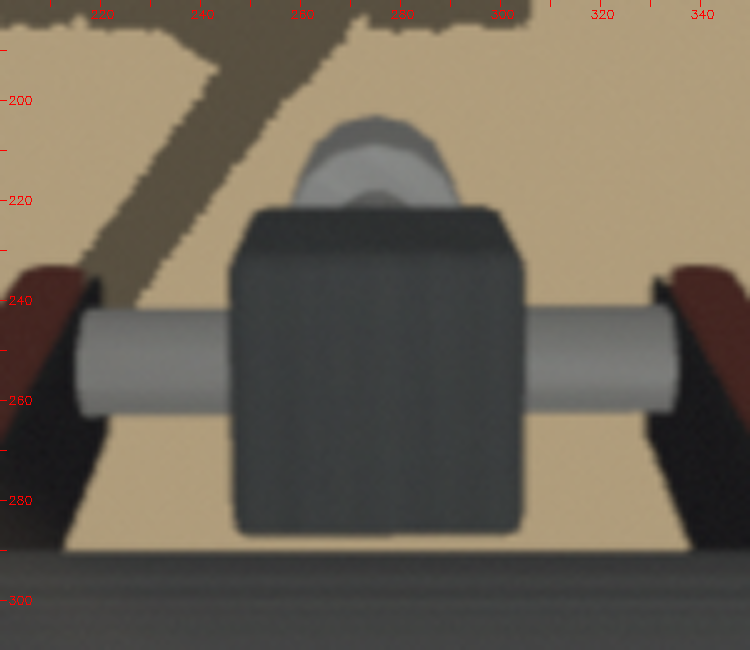

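View pics/w4_crop200_180.png

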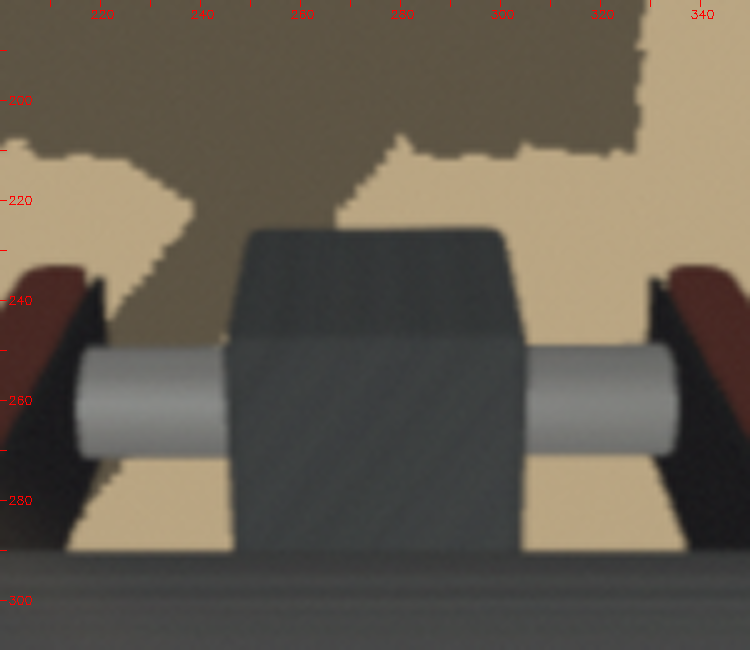

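```bash
cat >> h.py <<'E'
def fit(c,obs):
    """obs: (wrench-frame x'(tool x), z'(down)) -> v ; fit bar dx,dz and tilt (socket toward -x positive)"""
    from scipy.optimize import least_squares
    Rw=Ro.from_euler('xyz',c['s']['tcp_rot'])
    def f(q):
        dx,dz,ph=q;r=[]
        for (x,z,v) in obs:
            p=[dx+x*np.cos(ph)-z*np.sin(ph),0,dz+z*np.cos(ph)+x*np.sin(ph)]
            r.append(proj(c,c['s']['tool_pos']+Rw.apply(p))[1]-v)
        return r
    q=least_squares(f,[0,-.013,0]);return q.x,q.fun
E
python3 -c "
from h import *
c=load('w7')
print(fit(c,[(0,0,252.3),(.015,-.015,230.5),(-.015,-.015,286.8),(.015,.015,221.7),(.015,.125,203)]))
c=load('w6')
print(fit(c,[(0,0,252.2),(.015,-.015,230),(-.015,-.015,286.5),(.015,.015,222.3),(.015,.125,207)]))
"
```

```text
(array([ 0.00207927, -0.00409077,  0.13822336]), array([-0.62143864,  0.45480027,  0.22605184, -0.26146606,  0.19726953]))
(array([ 0.00185981, -0.00382633,  0.16809329]), array([-0.34794123,  0.17749621,  0.1340321 , -0.03946101,  0.0731655 ]))
```

```bash
python3 -c "
from h import *
c=load('w4');Rw=Ro.from_euler('xyz',c['s']['tcp_rot'])
for d in [(.0005,-.013),(.0005,-.016),(.004,-.013)]:
  print(d,[np.round(proj(c,c['s']['tool_pos']+Rw.apply((d[0]+x,y,d[1]+z))),1) for x,y,z in [(0,-.032,0),(0,.032,0),(.015,.015,-.015),(.015,.015,.015)]])
c=load('w7')
from scipy.optimize import least_squares
for dz in(-.013,-.010,-.007):
  obs=[(0,0,252.3),(.015,-.015,230.5),(-.015,-.015,286.8),(.015,.015,221.7),(.015,.125,203)]
  def f(q):
    r=[]
    for x,z,v in obs:
      p=[q[0]+x*np.cos(q[1])-z*np.sin(q[1]),0,dz+z*np.cos(q[1])+x*np.sin(q[1])]
      r.append(proj(c,c['s']['tool_pos']+Rw.apply(p))[1]-v)
    return r
  q=least_squares(f,[0,0]);print(dz,q.x,np.round(q.fun,1))
"
```

```text
(0.0005, -0.013) [array([214.5, 260.9]), array([332.3, 260.9]), array([304.5, 245.5]), array([299.4, 226. ])]
(0.0005, -0.016) [array([213.4, 263.3]), array([333.4, 263.3]), array([305.1, 247.9]), array([299.8, 227.6])]
(0.004, -0.013) [array([214.2, 254.9]), array([332.7, 254.9]), array([304.7, 238.6]), array([299.5, 220.2])]
-0.013 [0.00577122 0.15368548] [-0.4 -1.1  2.6 -1.4  0.3]
-0.01 [0.00453271 0.14951701] [-0.4 -0.5  1.8 -1.   0.3]
-0.007 [0.00329477 0.14537208] [-0.5 -0.   1.  -0.6  0.2]
```

The fit shows the bar shifted about +5 mm in tool x and the wrench tilted about 0.145 rad, with the socket toward tool -x. I'll transport it with a firmer grip and pitch the tool by that angle so the wrench is vertical. I'll also take a close look at the stand from its -x side.

```bash
python3 -c "
from h import *
to([.43,.184,.33],-.2)"
```

```text
t 7.18 pos [ 0.4872 -0.1718  0.3187] rot [-3.1415 -0.      0.1428] gap 0.0634 F [-0.5 -0.5 -4.3] M [-0.02 -0.04  0.03]
shift [-0.0059 -0.3603 -0.0113]
turn [-1.000e-04 -0.000e+00  3.428e-01]
```

drive_tool:
  newtons: 35
  targets:
    - [[0,0,0],[0,0,0],1]
    - [[0,0,0],[0,-0.008,-0.003],1]
    - [[0,0,0],[0,-0.018,-0.004],1]
    - [[0,0,0],[0,-0.028,-0.004],1]
    - [[0,0,0],[0,-0.034,0],1]
    - [[0,0,0],[0,-0.036,0],1]
    - [[0,0,0],[0,-0.036,0],1]
    - [[0,0,0],[0,-0.036,0],1]
    - [[0,0,0],[0,-0.036,0],1]
    - [[0,0,0],[-0.002,-0.036,0],1]

```text
time: 8.02
tool_pos: [0.4464, 0.0953, 0.3302]
tcp_rot: [-3.141, -0.001, 0.143]
wrist_force: [0.4, -0.1, -5.1]
finger_gap: 0.0634
```

drive_tool:
  targets:
    - [[0,0,0],[-0.002,-0.034,0],1]
    - [[0,0,0],[-0.002,-0.028,0],1]
    - [[0,0,0.04],[0,-0.018,0],1]
    - [[0,0,0.08],[0,-0.01,0],1]
    - [[0,0,0.09],[0,-0.002,0],1]
    - [[0,0,0.08],[0,0,0],1]
    - [[0,0,0.05],[0,0,0],1]
    - [[0,0,0],[0,0,0],1]
    - [[0,0,0],[0,0,0],1]

```text
time: 8.77
tool_pos: [0.4303, 0.1841, 0.33]
tcp_rot: [-3.141, -0.0, -0.195]
wrist_force: [-0.6, 0.2, -4.8]
finger_gap: 0.0634
```

```bash
python3 -c "
from h import *
snap('wrist','w8');snap('top','t8')
to([.43,.184,.33],-.2)"
```

```text
t 8.87 pos [0.4304 0.1838 0.3299] rot [-3.1413e+00 -1.0000e-04 -1.9580e-01] gap 0.0633 F [ 0.5  0.1 -4.8] M [-0.03 -0.04 -0.1 ]
shift [-0.0005 -0.0001 -0.0001]
turn [-0.0003 -0.0001  0.0042]
```

View pics/w8.png

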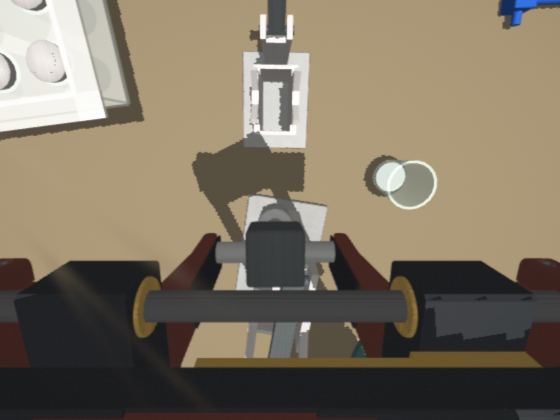

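The wrist view shows the small stand at (276,100), laterally aligned. The big stand is below and behind the gripper, with no contact force. I'll zoom in on the small stand.

```bash
python3 -c "
from h import *
crop('w8',235,0,80,155,5)"
```

```text
(no output)
```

View pics/w8_crop235_0.png

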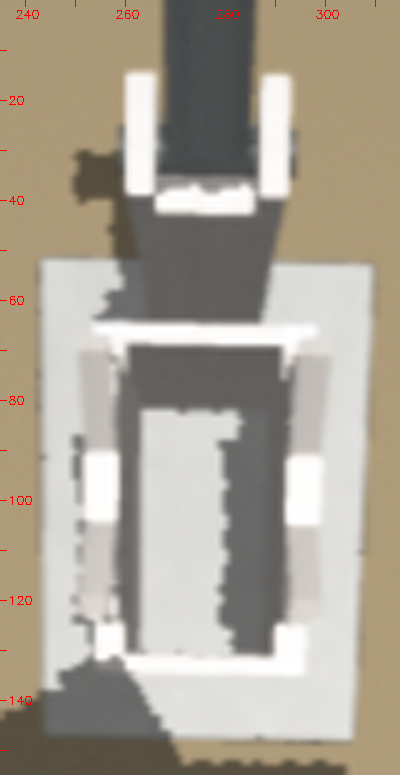

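```bash
python3 - <<'E'
from h import *
c=load("w8")
a=plane(c,(255.3,97.3),.144);b=plane(c,(295.5,98),.144);m=(a+b)/2;d=a-b
print("floors",a,b,np.linalg.norm(d),m,"yaw",np.arctan2(-d[0],d[1]))
f=plane(c,(276.5,66.5),.11);n=plane(c,(275,133),.11);print("walls",f,n,np.linalg.norm(f-n),(f+n)/2)
for q in[(.0,.0),(.005,-.0135)]:
  Rw=Ro.from_euler('xyz',c['s']['tcp_rot']);print(Rw.apply([q[0],0,q[1]])+c['s']['tool_pos'])
P=[plane(c,p,.01) for p in[(244,52),(310,53),(305.5,148),(244,147)]];print([np.linalg.norm(P[i]-P[i-1]) for i in range(4)],np.mean(P,0))
e=(P[0]+P[1]-P[2]-P[3]);print(np.arctan2(e[1],e[0]))
# two-view tri of notch floors with top
t=load("top0")
print(tri((c,(255.3,97.3)),(t,(167,201))),tri((c,(295.5,98)),(t,(189.7,206.3))))
E
```

```text
floors [0.53712454 0.18440084 0.144     ] [0.52783605 0.14092901 0.144     ] 0.04445308306798842 [0.5324803  0.16266492 0.144     ] yaw -0.2105016798815389
walls [0.56971355 0.15395875 0.11      ] [0.49510192 0.1704371  0.11      ] 0.07640963163353576 [0.53240773 0.16219792 0.11      ]
[0.43026845 0.18405492 0.32995398]
[0.43517201 0.18308094 0.34345422]
[np.float64(0.13783799084345222), np.float64(0.0976201507651893), np.float64(0.13806763027832675), np.float64(0.09816875332953834)] [0.53969292 0.16024277 0.01      ]
-0.2184366047377781
(array([0.53490825, 0.18449932, 0.15280822]), [array([-0.2,  1.3]), array([ 0.3, -0.6])]) (array([0.52630158, 0.14161673, 0.14721473]), [array([-0.2,  1.3]), array([ 0.2, -0.6])])
```

The stand origin is (0.532, 0.1625) and its yaw is about -0.212. The walls measure 76 mm apart and the floors 44.5 mm, both as expected. I'll pitch the wrench vertical and correct the yaw.

drive_tool:
  targets:
    - [[0,0,0.008],[0,0,-0.01],1]
    - [[0,0,0.008],[0.015,0,-0.01],1]
    - [[0,0.03,0],[0.02,0,0],1]
    - [[0,0.05,0],[0.02,0,0],1]
    - [[0,0.045,0],[0,0,0],1]
    - [[0,0.02,0],[0,0,0],1]
    - [[0,0,0],[0,0,0],1]
    - [[0,0,0],[0,0,0],1]

```text
time: 9.53
tool_pos: [0.4834, 0.1724, 0.3506]
tcp_rot: [-3.141, -0.144, -0.213]
wrist_force: [-0.7, 0.1, -4.6]
finger_gap: 0.064
```

```bash
python3 -c "
from h import *
snap('wrist','w9');snap('scene','s9')
to([.43,.184,.33],-.2)
crop('w9',200,180,150,130,5);crop('s9',230,60,150,160,4)"
```

```text
t 9.63 pos [0.4841 0.1723 0.3505] rot [-3.1414 -0.1441 -0.213 ] gap 0.0635 F [ 0.9  0.8 -4.2] M [0.04 0.24 0.01]
shift [-0.0577  0.      0.0124]
turn [ 0.0008 -0.1441 -0.013 ]
```

View pics/w9_crop200_180.png

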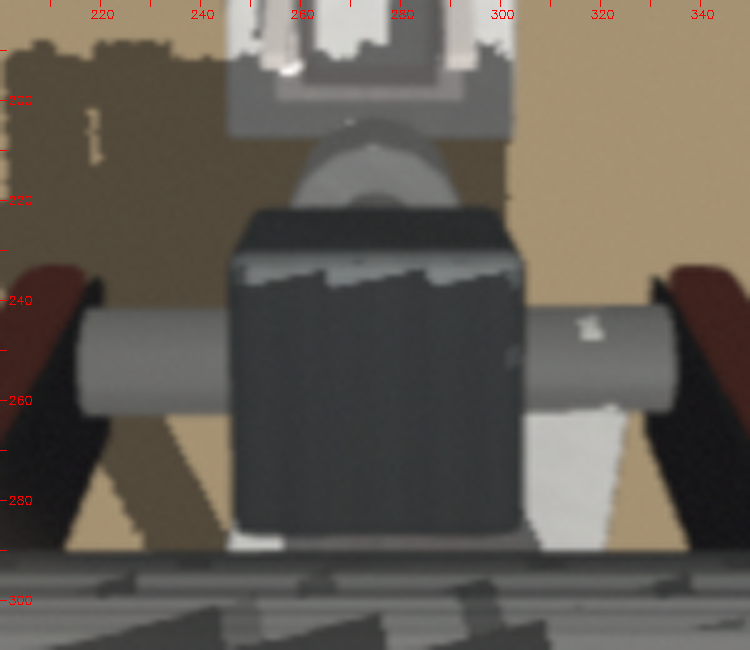

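View pics/s9_crop230_60.png

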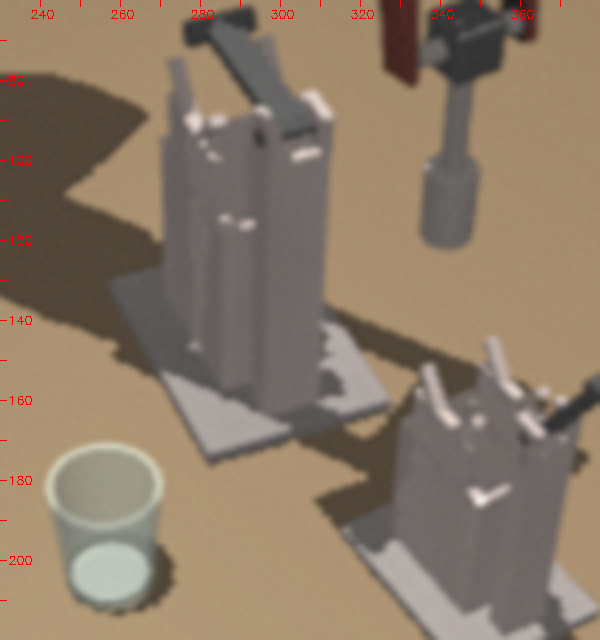

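```bash
python3 - <<'E'
from h import *
from rig import robot
print(robot.sense()["moment"])
c=load("w9");s=load("s9");Rw=Ro.from_euler('xyz',c['s']['tcp_rot'])
B=c['s']['tool_pos']+Rw.apply([.005,0,-.0135]);print("bar",B)
for dz in(0,-.031,-.079,-.125):print(dz,proj(s,B+[0,0,dz]))
print(proj(s,c['s']['tool_pos']+Rw.apply([.005,0,-.0135+.125])))
print(fit(c,[(0,0,252.2),(.015,-.015,230.5),(-.015,-.015,286.8),(.015,.015,221.7),(.015,.125,204)]))
E
```

```text
[0.04447221 0.24360311 0.00929749]
bar [0.48637649 0.17176503 0.36468661]
0 [345.86412327  68.58428738]
-0.031 [344.51275668  81.44502811]
-0.079 [342.53691378 100.24881044]
-0.125 [340.76499729 117.11185755]
[345.52011894 121.17951641]
(array([ 0.00217982, -0.00403922,  0.14494446]), array([-0.46943043,  0.25952304,  0.17762582, -0.0793134 ,  0.10783961]))
```

```bash
python3 -c "
from h import *
crop('s9',310,50,70,80,8)"
```

```text
(no output)
```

View pics/s9_crop310_50.png

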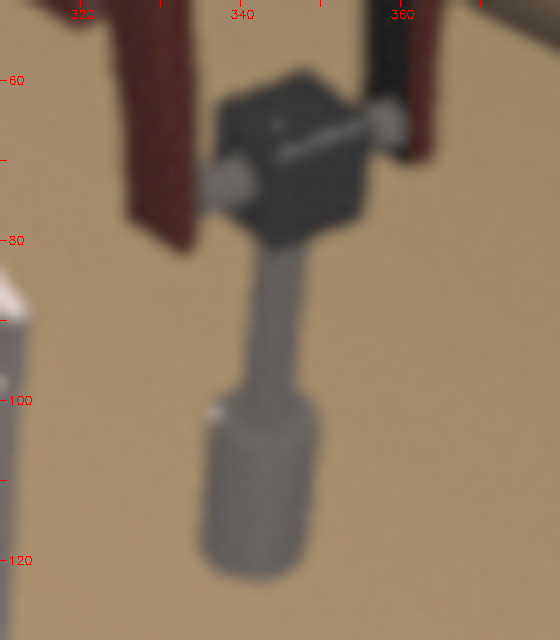

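The scene view confirms the wrench hangs vertical. The bar is at (347,70) and the socket end at (341.5,118), with vertical predicted within about 1 px. Next I'll move it over the stand.

```bash
python3 -c "
from h import *
to([.4841+.0456,.1723-.0093,.335],-.2)"
```

```text
t 9.63 pos [0.4841 0.1723 0.3505] rot [-3.1414 -0.1441 -0.213 ] gap 0.0635 F [ 0.9  0.8 -4.2] M [0.04 0.24 0.01]
shift [ 0.0438 -0.0006  0.0221]
turn [ 0.0008 -0.1441 -0.013 ]
```

drive_tool:
  targets:
    - [[0,0,0],[0.006,0,0.003],1]
    - [[0,0,0],[0.01,0,0.005],1]
    - [[0,0,0],[0.012,0,0.006],1]
    - [[0,0,0],[0.01,0,0.005],1]
    - [[0,0,0],[0.006,-0.0005,0.003],1]
    - [[0,0,0],[0,0,0],1]
    - [[0,0,0],[0,0,0],1]

```text
time: 10.22
tool_pos: [0.5304, 0.1626, 0.3342]
tcp_rot: [3.141, -0.143, -0.214]
wrist_force: [-0.7, -0.6, -4.5]
finger_gap: 0.0636
```

```bash
python3 -c "
from h import *
snap('wrist','w10');snap('scene','s10');snap('top','t10')
to([.53,.163,.335],-.2)
crop('s10',310,60,110,160,4)"
```

```text
t 10.37 pos [0.5298 0.1629 0.335 ] rot [-3.1415 -0.1446 -0.2131] gap 0.0628 F [-0.5 -0.1 -4.5] M [0.07 0.18 0.05]
shift [ 0.0002 -0.0001  0.    ]
turn [ 0.0008 -0.1446 -0.0131]
```

View pics/s10_crop310_60.png

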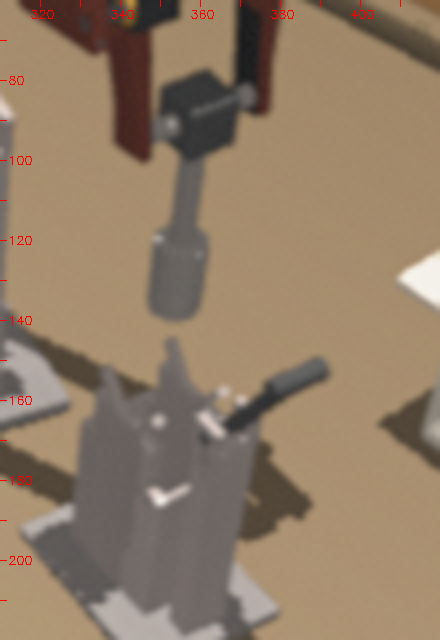

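View pics/w10.png

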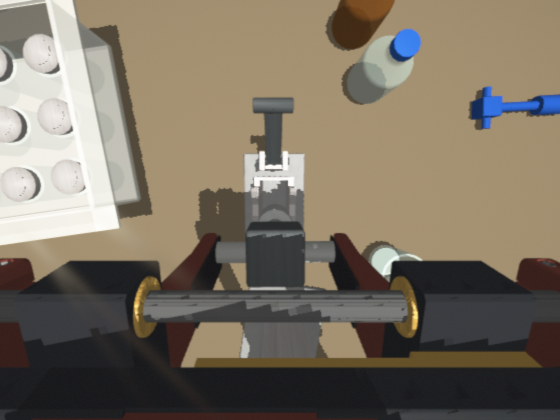

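View pics/t10.png

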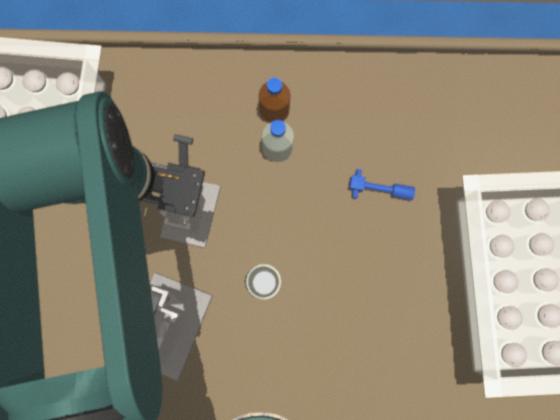

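```bash
python3 - <<'E'
from h import *
c=load("w10");s=load("s10");Rw=Ro.from_euler('xyz',c['s']['tcp_rot'])
B=c['s']['tool_pos']+Rw.apply([.005,0,-.0135]);print("bar",B)
u=np.array([-np.sin(-.212),np.cos(-.212),0])
for k in(-.032,0,.032): print(proj(s,B+k*u))
# wrist: stand features now; posts/keeper width symmetric about stand axis
o=np.array([.532,.1625,0]);x=np.array([np.cos(-.212),np.sin(-.212),0])
for p in [(.038,.0,.11),(.048,0,.183),(-.07+.14,.05,.01),(.07,-.05,.01)]: print(p,proj(c,o+x*p[0]+u*p[1]+[0,0,p[2]]))
E
python3 -c "
from h import *
crop('w10',225,85,100,140,5)
crop('s10',335,60,60,80,8)"
```

```text
bar [0.5333311  0.16193162 0.3482705 ]
[346.04021604  92.77245573]
[359.21862086  87.64931813]
[372.12986544  82.63003974]
(0.038, 0.0, 0.11) [274.01440603 178.87296845]
(0.048, 0, 0.183) [273.89530584 170.53679944]
(0.07, 0.05, 0.01) [243.73782268 158.48910416]
(0.07, -0.05, 0.01) [304.42646468 158.43891995]
```

View pics/w10_crop225_85.png

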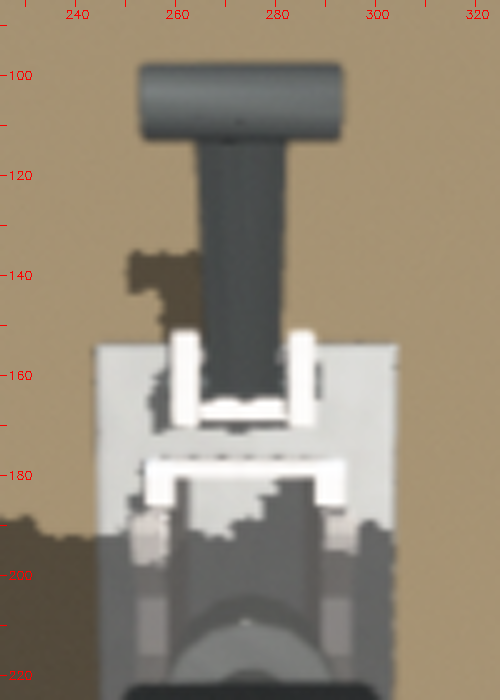

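View pics/s10_crop335_60.png

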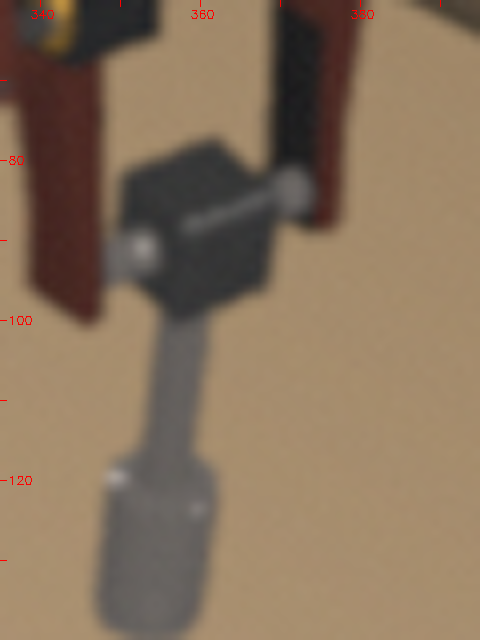

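The alignment holds. The far wall edge is at row 178.5 (178.9 predicted) and the plate edges are at 244 and 304 as predicted. The wrench is about 1 mm to tool +y. I'll correct that and descend in stages.

drive_tool:
  newtons: 30
  targets:
    - [[0,0,0],[-0.002,-0.001,0.01],1]
    - [[0,0,0],[-0.0029,0,0.0198],1]
    - [[0,0,0],[-0.0029,0,0.0198],1]
    - [[0,0,0],[-0.0029,0,0.0198],1]
    - [[0,0,0],[-0.0015,0,0.01],1]
    - [[0,0,0],[0,0,0],1]

```text
time: 10.87
tool_pos: [0.5273, 0.1636, 0.2516]
tcp_rot: [3.139, -0.14, -0.213]
wrist_force: [-0.5, 0.2, -5.1]
finger_gap: 0.0636
```

```bash
python3 -c "
from h import *
snap('wrist','w11');snap('scene','s11')
to([.5295,.163,.137],-.2)
crop('s11',310,80,100,130,5);crop('w11',200,60,160,240,3)"
```

```text
t 10.97 pos [0.5297 0.1641 0.2547] rot [-3.1416 -0.1449 -0.213 ] gap 0.0637 F [-0.  -0.5 -3.9] M [ 0.1   0.14 -0.02]
shift [-0.017   0.0011  0.1165]
turn [ 0.0009 -0.1449 -0.013 ]
```

View pics/s11_crop310_80.png

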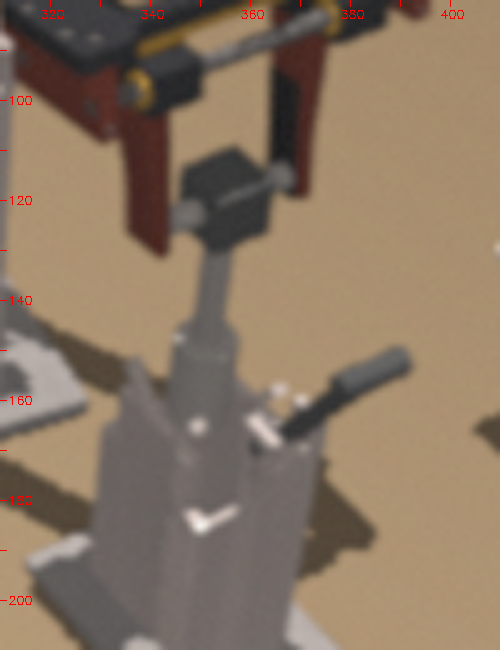

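View pics/w11_crop200_60.png

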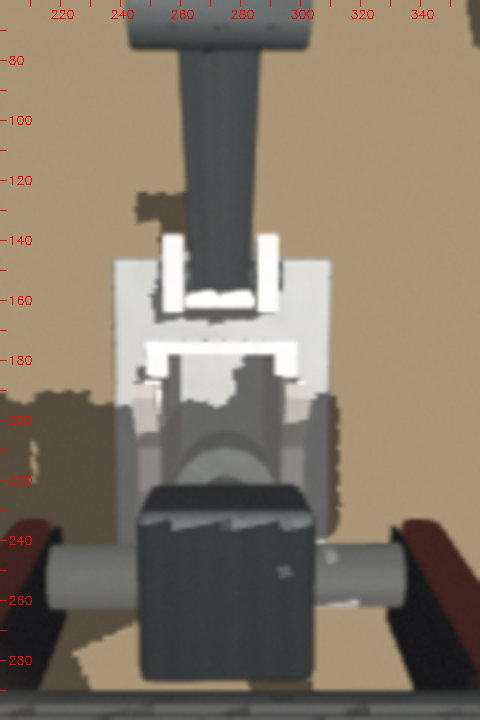

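drive_tool:
  newtons: 25
  targets:
    - [[0,0,0],[-0.001,-0.0015,0.01],1]
    - [[0,0,0],[-0.0029,0,0.0198],1]
    - [[0,0,0],[-0.0029,0,0.0198],1]
    - [[0,0,0],[-0.0029,0,0.0198],1]
    - [[0,0,0],[-0.0022,0,0.0148],1]
    - [[0,0,0],[0,0,0],1]
    - [[0,0,0],[0,0,0],1]

```text
time: 11.55
tool_pos: [0.5306, 0.1654, 0.1695]
tcp_rot: [3.142, -0.145, -0.213]
wrist_force: [0.7, -0.3, -4.6]
finger_gap: 0.0639
```

```bash
python3 -c "
from h import *
snap('wrist','w12');snap('scene','s12')
to([.5297,.1655,.137],-.2)
crop('s12',310,80,100,130,5);crop('w12',200,60,160,240,3)"
```

```text
t 11.65 pos [0.532  0.1657 0.1711] rot [-3.1402 -0.1478 -0.2133] gap 0.0639 F [-0.  -0.  -4.6] M [0.07 0.21 0.01]
shift [-0.0072  0.0007  0.0334]
turn [-0.0004 -0.1478 -0.0132]
```

View pics/s12_crop310_80.png

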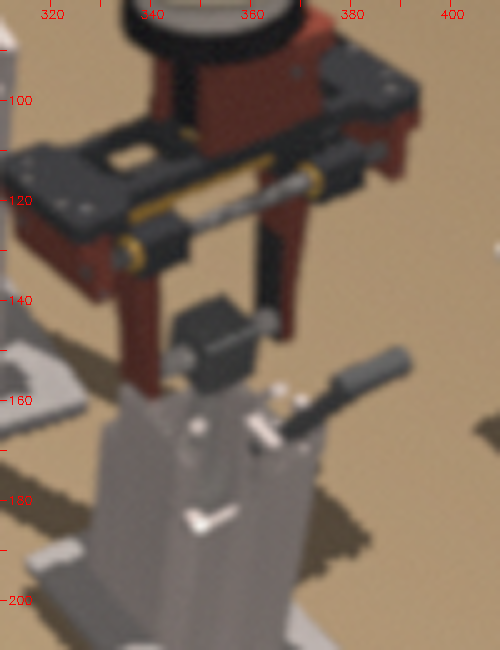

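View pics/w12_crop200_60.png

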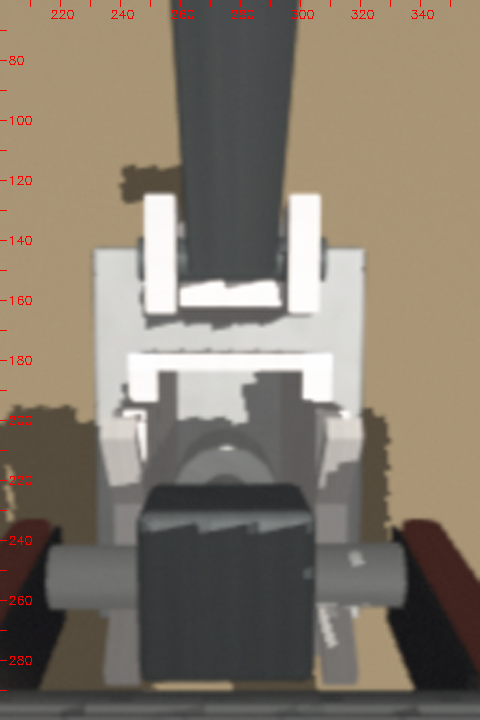

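drive_tool:
  newtons: 18
  targets:
    - [[0,0,0],[-0.0025,0.0005,0.006],1]
    - [[0,0,0],[-0.0025,0,0.006],1]
    - [[0,0,0],[-0.001,0,0.005],1]
    - [[0,0,0],[-0.0008,0,0.005],1]
    - [[0,0,0],[0,0,0],1]
    - [[0,0,0],[0,0,0],1]

```text
time: 12.15
tool_pos: [0.5265, 0.1655, 0.1463]
tcp_rot: [3.141, -0.144, -0.213]
wrist_force: [0.2, 0.3, -3.8]
finger_gap: 0.0637
```

```bash
python3 -c "
from h import *
snap('wrist','w13');snap('scene','s13')
to([.5297,.1655,.137],-.2)
crop('s13',320,100,90,110,6);crop('w13',200,60,160,240,3)"
```

```text
t 12.25 pos [0.5271 0.1656 0.1469] rot [-3.1414 -0.1452 -0.2132] gap 0.0639 F [-0.   0.2 -4.1] M [ 0.07  0.26 -0.07]
shift [ 0.0011 -0.0004  0.0101]
turn [ 0.0008 -0.1452 -0.0131]
```

View pics/s13_crop320_100.png

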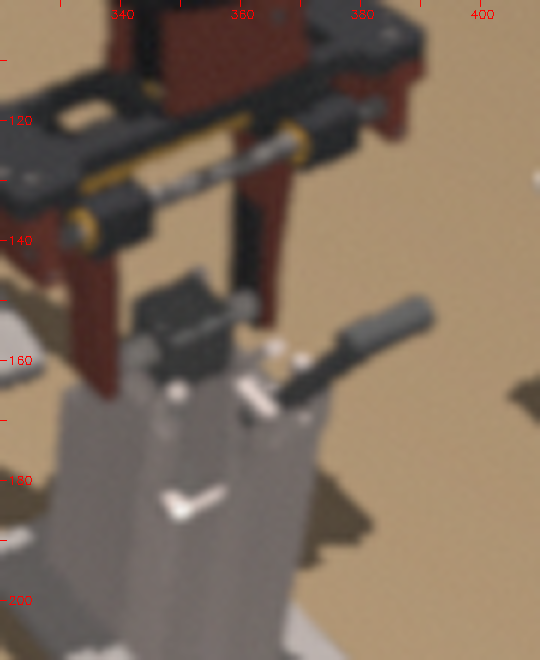

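View pics/w13_crop200_60.png

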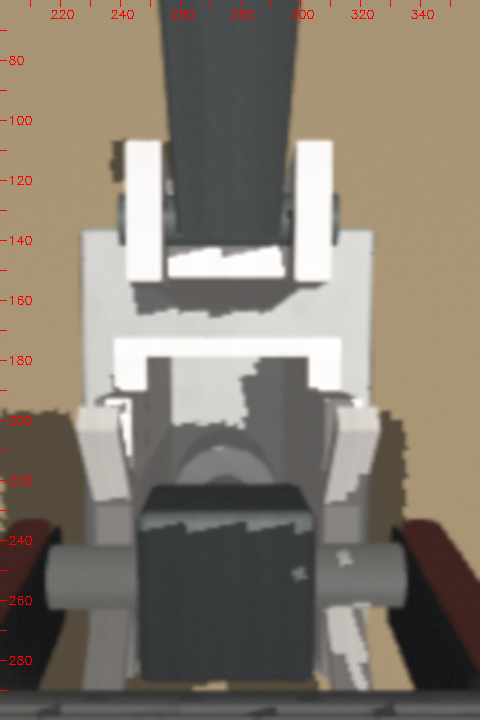

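drive_tool:
  newtons: 15
  targets:
    - [[0,0,0],[-0.0003,0,0.004],1]
    - [[0,0,0],[-0.0003,0,0.003],1]
    - [[0,0,0],[-0.0003,0,0.002],1]
    - [[0,0,0],[0,0,0],1]
    - [[0,0,0],[0,0,0],1]

```text
time: 12.67
tool_pos: [0.5279, 0.1655, 0.1387]
tcp_rot: [-3.141, -0.146, -0.213]
wrist_force: [-2.3, -0.5, 3.7]
finger_gap: 0.064
```

drive_tool:
  targets:
    - [[0,0,0],[-0.0003,0,0.002],1]
    - [[0,0,0],[0,0,0],1]
    - [[0,0,0],[0,0,0],1]

```text
time: 12.92
tool_pos: [0.5286, 0.1654, 0.1378]
tcp_rot: [-3.141, -0.148, -0.213]
wrist_force: [-4.5, -2.5, 12.6]
finger_gap: 0.0641
```

```bash
python3 -c "
from h import *
snap('wrist','w14');snap('scene','s14')
to([.5297,.1655,.137],-.2)
crop('s14',320,100,90,110,6);crop('w14',200,60,160,240,3)
o=np.array([.532,.1625,0]);print(proj(load('w14'),o+[0,0,.15]),proj(load('s14'),o+[0,0,.15]))"
```

```text
t 13.02 pos [0.5286 0.1654 0.1378] rot [-3.141  -0.1483 -0.2129] gap 0.0637 F [-4.2 -1.9 12.7] M [-0.46  0.51 -0.1 ]
shift [ 0.0009 -0.0003  0.0009]
turn [ 0.0003 -0.1483 -0.0129]
[277.84642763 251.12219084] [349.41252195 158.95475327]
```

View pics/s14_crop320_100.png

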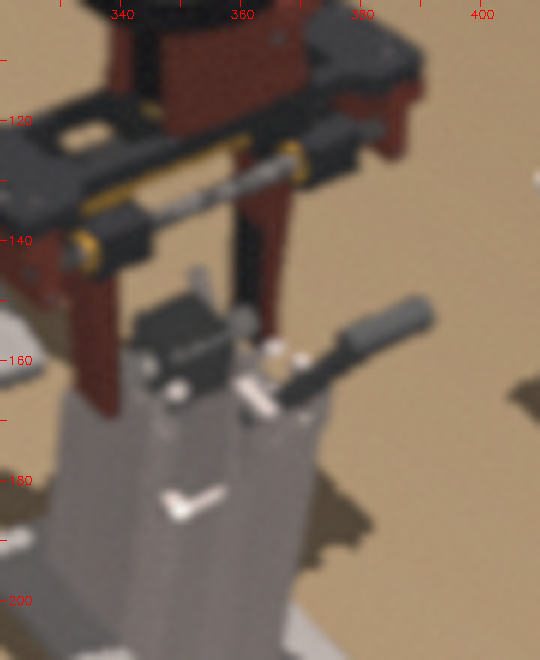

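View pics/w14_crop200_60.png

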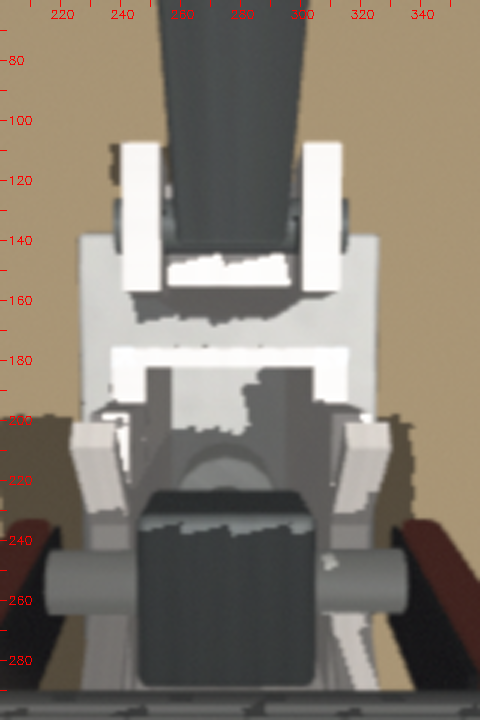

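The wrist carries about 17 N of contact with the bar at z of about 0.151, so it has seated in the notches. I'll ease the grip, check, then open.

drive_tool:
  newtons: 6
  targets:
    - [[0,0,0],[0,0,0],1]
    - [[0,0,0],[0,0,0],1]
    - [[0,0,0],[0,0,0],1]

```text
time: 13.27
tool_pos: [0.5288, 0.1654, 0.1375]
tcp_rot: [-3.141, -0.148, -0.213]
wrist_force: [-2.2, -1.4, 9.2]
finger_gap: 0.0636
```

drive_tool:
  newtons: 3
  targets:
    - [[0,0,0],[0,0,0],1]
    - [[0,0,0],[0,0,0],1]

```text
time: 13.43
tool_pos: [0.5287, 0.1654, 0.1369]
tcp_rot: [-3.141, -0.148, -0.213]
wrist_force: [0.2, -2.8, 4.1]
finger_gap: 0.0638
```

```bash
python3 -c "
from h import *
snap('wrist','w15')
to([.5297,.1655,.137],-.2)
crop('w15',200,160,160,140,5)
crop('w14',200,160,160,140,5)"
```

```text
t 13.48 pos [0.5286 0.1654 0.1368] rot [-3.141  -0.1478 -0.2131] gap 0.0644 F [ 0.4 -1.6  3.8] M [-0.36 -0.04  0.  ]
shift [ 0.0011 -0.0003 -0.0001]
turn [ 0.0003 -0.1478 -0.013 ]
```

View pics/w15_crop200_160.png

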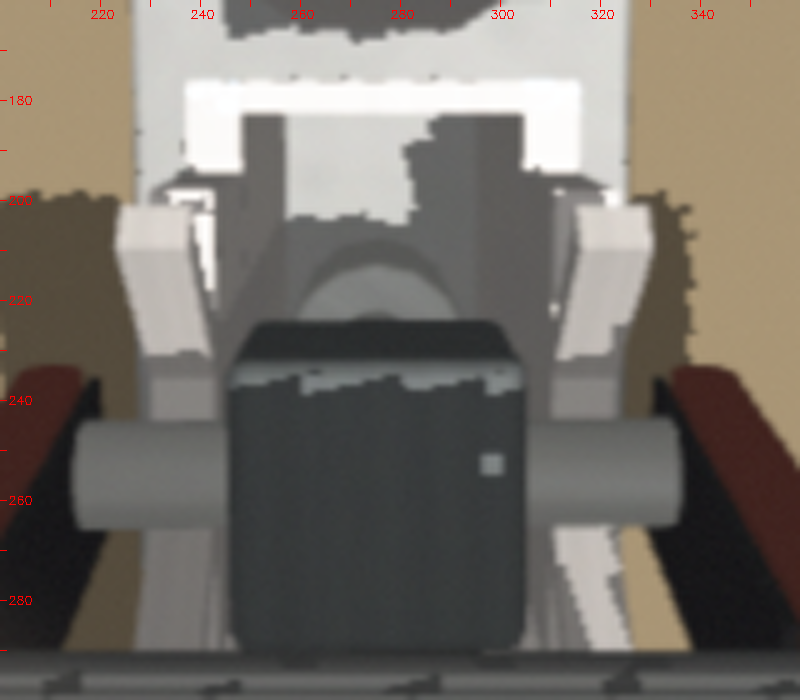

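View pics/w14_crop200_160.png

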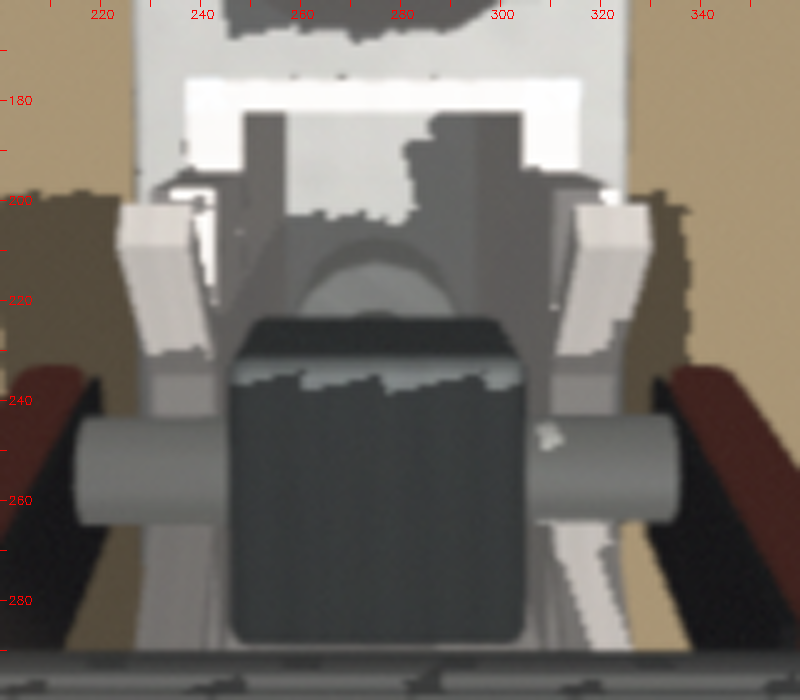

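Barely any change. The bar sits between the two sloping notch sides on both cheeks. I'll open the gripper.

drive_tool:
  targets:
    - [[0,0,0],[0,0,0],0.3]
    - [[0,0,0],[0,0,0],0]
    - [[0,0,0],[0,0,0],-1]
    - [[0,0,0],[0,0,0],-1]
    - [[0,0,0],[0,0,0],-1]
    - [[0,0,0],[0,0,0],-1]

```text
time: 13.98
tool_pos: [0.5268, 0.1656, 0.1353]
tcp_rot: [3.142, -0.144, -0.213]
wrist_force: [0.1, 0.2, 0.2]
finger_gap: 0.0863
```

```bash
python3 -c "
from h import *
snap('wrist','w16')
to([.5297,.1655,.137],-.2)
crop('w16',200,160,160,140,5)"
```

```text
t 14.03 pos [0.5269 0.1656 0.1354] rot [ 3.1415 -0.1441 -0.2132] gap 0.0872 F [-0.7  0.6 -0.9] M [ 0.04  0.08 -0.01]
shift [ 0.003  -0.0005 -0.0012]
turn [ 0.001  -0.1441 -0.0131]
```

View pics/w16_crop200_160.png

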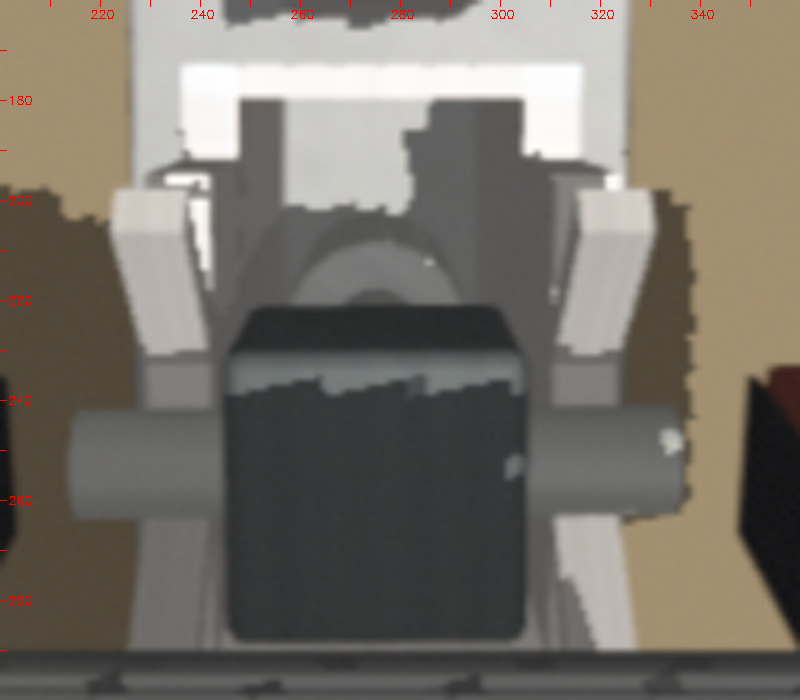

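The fingers are open, the forces are about zero and the bar rests in both notches. I'll retreat straight up, level the pitch and close the fingers.

drive_tool:
  targets:
    - [[0,0,0],[0.0015,0,-0.01],-1]
    - [[0,0,0],[0.0029,0,-0.02],-1]
    - [[0,0,0],[0.0043,0,-0.03],-1]
    - [[0,0,0],[0.0043,0,-0.03],-1]
    - [[0,0,0],[0.0043,0,-0.03],-1]
    - [[0,-0.02,0],[0.004,0,-0.03],1]
    - [[0,-0.05,0],[0,0,-0.03],1]
    - [[0,-0.05,0],[0,0,-0.02],1]
    - [[0,-0.024,0],[0,0,0],1]
    - [[0,0,0],[0,0,0],1]

```text
time: 14.87
tool_pos: [0.5233, 0.1667, 0.3393]
tcp_rot: [-3.14, -0.004, -0.214]
wrist_force: [-0.3, -0.1, -0.6]
finger_gap: 0.0581
```

```bash
python3 -c "
from h import *
snap('wrist','w17');snap('scene','s17')
o=np.array([.532,.1625,0]);x=np.array([np.cos(-.212),np.sin(-.212),0])
to(o+x*.138+[0,0,.235],-.212)
crop('s17',300,90,110,140,5)"
```

```text
t 14.97 pos [0.5213 0.1666 0.3368] rot [ 3.1415e+00 -1.0000e-03 -2.1350e-01] gap 0.0499 F [0.4 1.2 0.1] M [ 0.03  0.01 -0.  ]
shift [0.1492 0.0015 0.102 ]
turn [ 0.     -0.001  -0.0015]
```

View pics/s17_crop300_90.png

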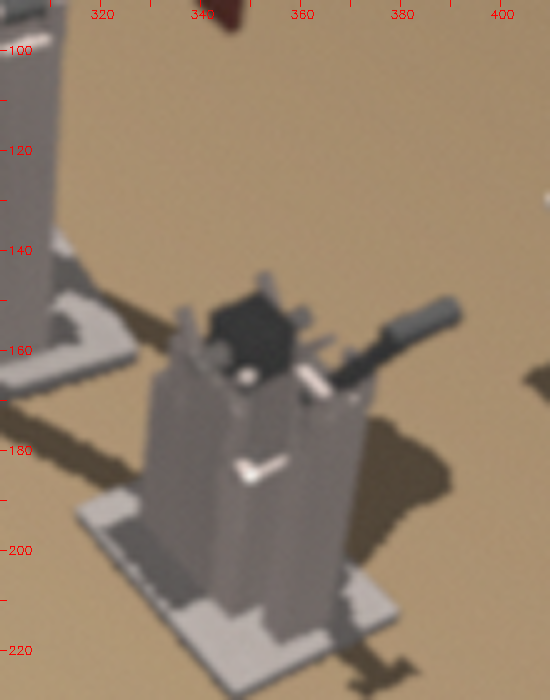

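View pics/w17.png

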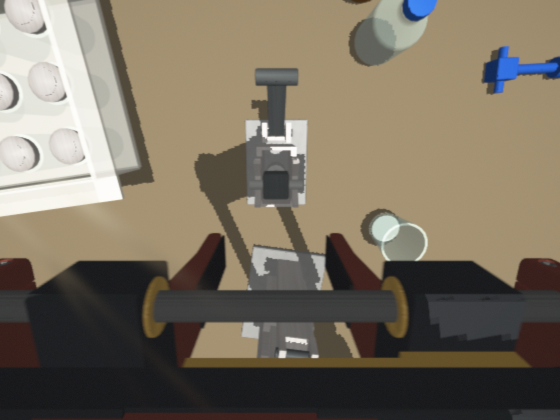

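The wrench hangs seated, with the hub at (350,157) in the scene view and the keeper leaning back. I'll go round behind the keeper with the fingers closed.

drive_tool:
  newtons: 20
  targets:
    - [[0,0,0],[0.015,0,0],1]
    - [[0,0,0],[0.03,0.0005,0],1]
    - [[0,0,0],[0.035,0.0005,0],1]
    - [[0,0,0],[0.035,0.0005,0],1]
    - [[0,0,0],[0.025,0,0],1]
    - [[0,0,0],[0.009,0,0.01],1]
    - [[0,0,0],[0,0,0.025],1]
    - [[0,0,0],[0,0,0.03],1]
    - [[0,0,0],[0,0,0],1]
    - [[0,0,0],[0,0,0],1]

```text
time: 15.8
tool_pos: [0.6641, 0.1339, 0.2696]
tcp_rot: [3.14, 0.005, -0.213]
wrist_force: [0.0, -0.5, 0.3]
finger_gap: 0.0002
```

```bash
python3 -c "
from h import *
snap('wrist','w18');snap('scene','s18');snap('top','t18')
o=np.array([.532,.1625,0]);x=np.array([np.cos(-.212),np.sin(-.212),0])
to(o+x*.138+[0,0,.235],-.212)
crop('s18',300,60,140,140,5)"
```

```text
t 15.95 pos [0.6674 0.1341 0.2741] rot [-3.1407 -0.0034 -0.2128] gap 0.0005 F [ 1.  -0.2  0.1] M [-0.03  0.03  0.01]
shift [-0.0005  0.0008  0.0391]
turn [-0.0009 -0.0034 -0.0008]
```

View pics/s18_crop300_60.png

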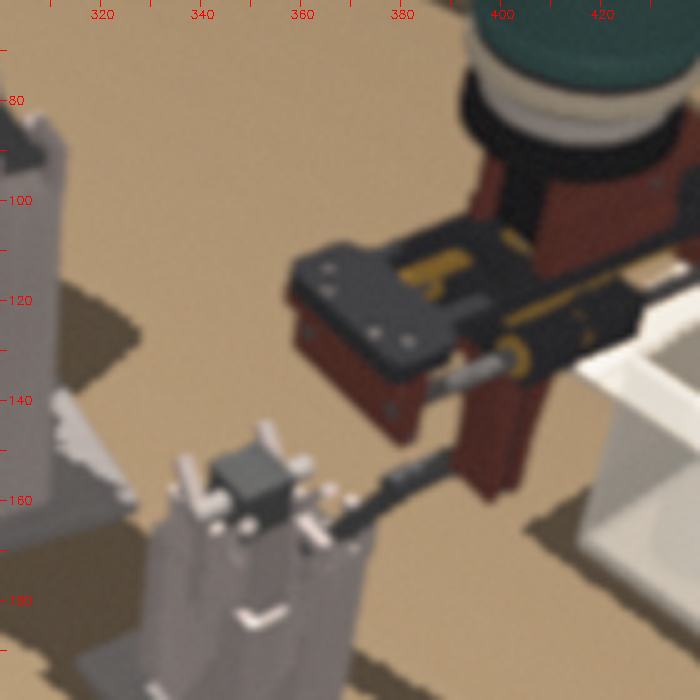

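View pics/w18.png

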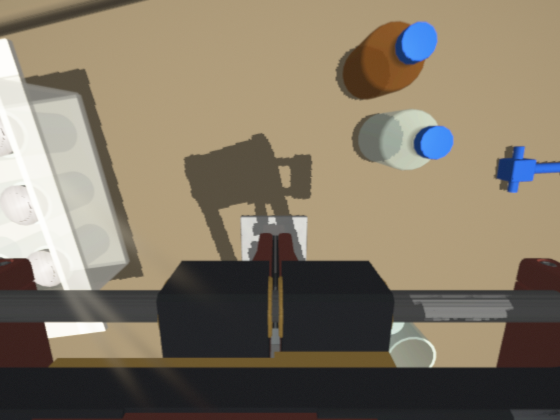

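The closed fingers are behind the keeper grip. I'll descend and push toward stand -x.

drive_tool:
  targets:
    - [[0,0,0],[0,0,0.018],1]
    - [[0,0,0],[0,0.0005,0.019],1]
    - [[0,0,0],[0,0,0],1]
    - [[0,0,0],[-0.012,0,0],1]
    - [[0,0,0],[-0.012,0,0],1]
    - [[0,0,0],[-0.012,0,0],1]
    - [[0,0,0],[-0.012,0,0],1]
    - [[0,0,0],[-0.012,0,0],1]
    - [[0,0,0],[0,0,0],1]

```text
time: 16.7
tool_pos: [0.6075, 0.1466, 0.2377]
tcp_rot: [-3.14, -0.003, -0.212]
wrist_force: [0.8, -0.9, -1.0]
finger_gap: 0.0005
```

```bash
python3 -c "
from h import *
snap('wrist','w19');snap('scene','s19')
o=np.array([.532,.1625,0]);x=np.array([np.cos(-.212),np.sin(-.212),0])
to(o+x*.0395+[0,0,.2326],-.212)
crop('s19',300,60,140,140,5)"
```

```text
t 16.8 pos [0.6091 0.1462 0.237 ] rot [-3.1406 -0.0037 -0.2128] gap 0.0005 F [0.6 0.5 0.5] M [ 0.06 -0.01 -0.02]
shift [-0.0393  0.0003  0.0043]
turn [-0.001  -0.0037 -0.0008]
```

View pics/s19_crop300_60.png

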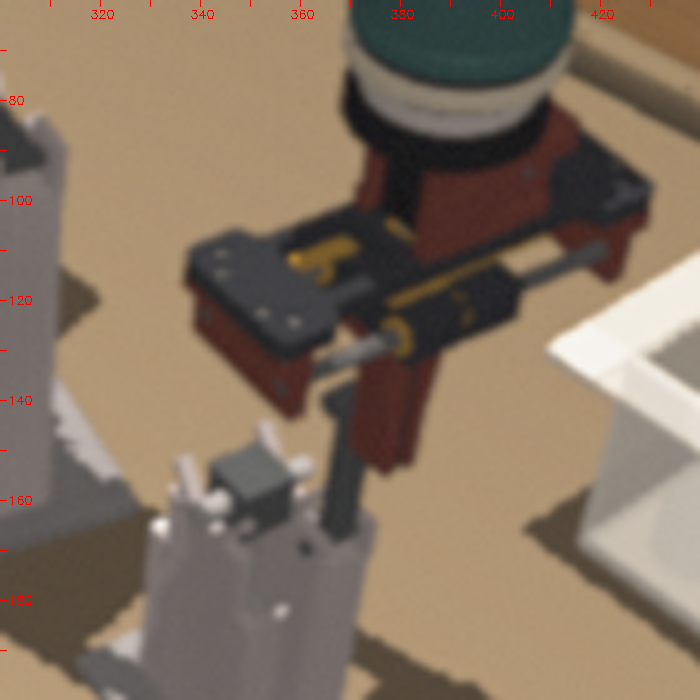

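The lever is now about upright, with its grip at (347,139). I'll follow its arc over and down.

drive_tool:
  targets:
    - [[0,0,0],[-0.01,0,0],1]
    - [[0,0,0],[-0.01,0,0.001],1]
    - [[0,0,0],[-0.01,0,0.001],1]
    - [[0,0,0],[-0.01,0,0.003],1]
    - [[0,0,0],[-0.007,0,0.004],1]
    - [[0,0,0],[-0.007,0,0.006],1]
    - [[0,0,0],[-0.006,0,0.006],1]
    - [[0,0,0],[-0.005,0,0.007],1]
    - [[0,0,0],[0,0,0],1]

```text
time: 17.55
tool_pos: [0.5423, 0.1597, 0.205]
tcp_rot: [3.14, 0.003, -0.213]
wrist_force: [-0.4, -0.2, 0.3]
finger_gap: 0.0008
```

```bash
python3 -c "
from h import *
snap('scene','s20')
o=np.array([.532,.1625,0]);x=np.array([np.cos(-.212),np.sin(-.212),0])
to(o+x*.000+[0,0,.1785],-.212)
crop('s20',300,60,140,140,5)"
```

```text
t 17.6 pos [0.5432 0.1597 0.2057] rot [ 3.1407e+00  1.8000e-03 -2.1290e-01] gap 0.0004 F [-0.1 -0.4  0.5] M [0.08 0.05 0.02]
shift [-0.0115 -0.0004  0.0272]
turn [ 0.0009  0.0018 -0.0009]
```

View pics/s20_crop300_60.png

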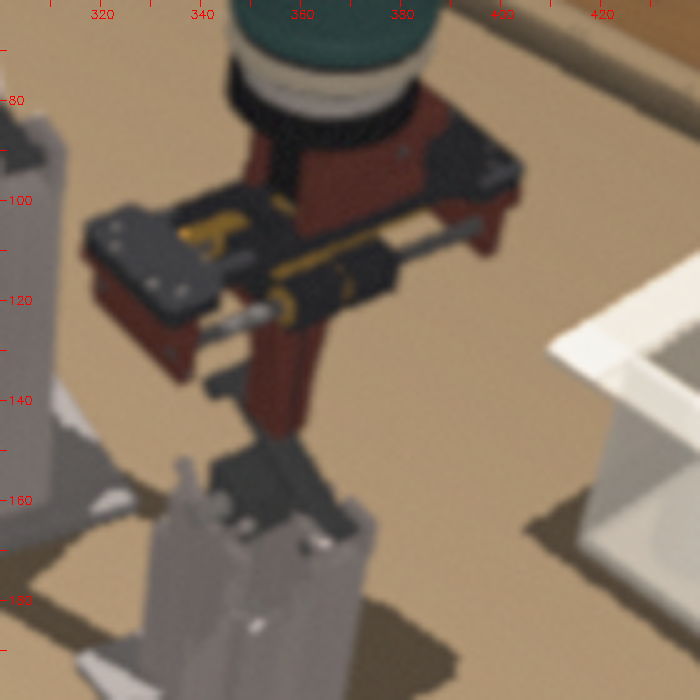

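drive_tool:
  targets:
    - [[0,0,0],[-0.004,0,0.006],1]
    - [[0,0,0],[-0.003,0,0.007],1]
    - [[0,0,0],[-0.003,0,0.006],1]
    - [[0,0,0],[-0.002,0,0.005],1]
    - [[0,0,0],[0,0,0.003],1]
    - [[0,0,0],[0,0,0],1]
    - [[0,0,0],[0,0,0],1]

```text
time: 18.18
tool_pos: [0.533, 0.1622, 0.1798]
tcp_rot: [3.142, -0.001, -0.213]
wrist_force: [0.6, 0.1, -0.2]
finger_gap: 0.0007
```

```bash
python3 -c "
from h import *
snap('scene','s21')
o=np.array([.532,.1625,0]);x=np.array([np.cos(-.212),np.sin(-.212),0])
to(o+x*.000+[0,0,.1785],-.212)
crop('s21',300,60,140,140,5)"
```

```text
t 18.23 pos [0.5332 0.1622 0.1799] rot [-3.1415e+00 -1.0000e-03 -2.1320e-01] gap 0.0002 F [-0.1 -0.6  0.9] M [ 0.03  0.02 -0.  ]
shift [-0.0012 -0.      0.0014]
turn [-0.0001 -0.001  -0.0012]
```

View pics/s21_crop300_60.png

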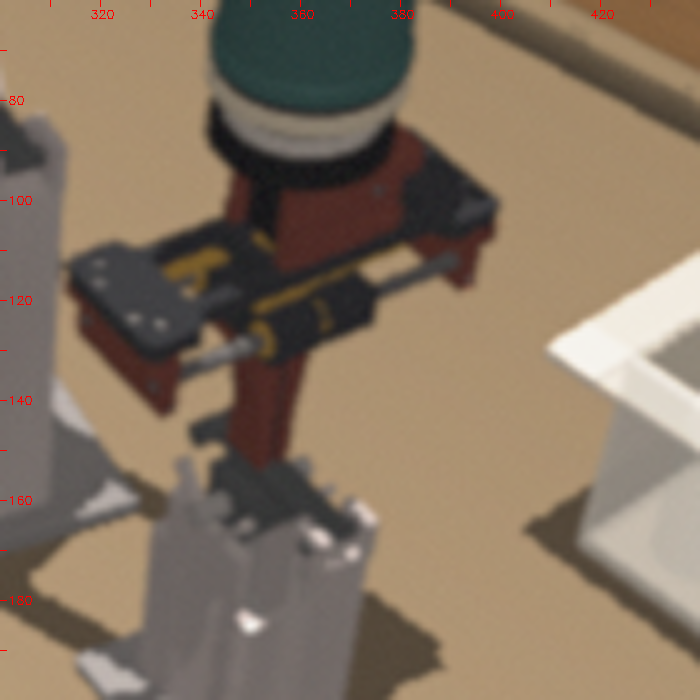

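drive_tool:
  targets:
    - [[0,0,0],[0,0,0.001],1]
    - [[0,0,0],[0,0,0.001],1]
    - [[0,0,0],[0,0,0],1]
    - [[0,0,0],[0,0,0],1]

```text
time: 18.57
tool_pos: [0.5335, 0.1622, 0.1788]
tcp_rot: [-3.141, -0.002, -0.213]
wrist_force: [-1.5, 0.9, 4.5]
finger_gap: 0.0006
```

drive_tool:
  targets:
    - [[0,0,0],[0,0,0.001],1]
    - [[0,0,0],[0,0,0],1]
    - [[0,0,0],[0,0,0],1]

```text
time: 18.82
tool_pos: [0.5335, 0.1622, 0.1786]
tcp_rot: [-3.141, -0.002, -0.213]
wrist_force: [-2.5, -1.1, 12.3]
finger_gap: 0.0003
```

The force climbs steeply (12 N) at z = 0.1786, and the level lever's top should be at 0.1785. The keeper is on its stop, so I'll retreat straight up.

drive_tool:
  targets:
    - [[0,0,0],[0,0,-0.005],1]
    - [[0,0,0],[0,0,-0.015],1]
    - [[0,0,0],[0,0,-0.03],1]
    - [[0,0,0],[0,0,-0.04],1]
    - [[0,0,0],[-0.01,0,-0.04],1]
    - [[0,0,0],[-0.02,0,-0.03],1]
    - [[0,0,0],[-0.02,0,0],1]
    - [[0,0,0],[-0.02,0,0],1]
    - [[0,0,0],[-0.01,0,0],1]
    - [[0,0,0],[0,0,0],1]

```text
time: 19.65
tool_pos: [0.4528, 0.1794, 0.3371]
tcp_rot: [-3.141, -0.0, -0.212]
wrist_force: [-0.4, -0.1, -0.3]
finger_gap: 0.0004
```

```bash
python3 -c "
from h import *
c=snap('wrist','w22');s=snap('scene','s22');snap('top','t22')
o=np.array([.532,.1625,0]);x=np.array([np.cos(-.212),np.sin(-.212),0])
to(o,-.212)
t=o-x*.026+[0,0,.174];print('tip exp',proj(c,t),proj(s,t)); print('saddle',proj(s,o+[0,0,.15]))
crop('s22',310,120,90,100,6);crop('w22',220,60,110,180,4)"
```

```text
t 19.8 pos [0.4555 0.179  0.3366] rot [ 3.1415e+00 -1.3000e-03 -2.1320e-01] gap 0.0006 F [ 0.3 -0.   0.1] M [ 0.07 -0.01 -0.03]
shift [ 7.790e-02 -1.000e-04  3.367e-01]
turn [ 0.0001 -0.0013 -0.0012]
tip exp [274.18040161 144.30572258] [343.76326892 144.55325086]
saddle [349.41252195 158.95475327]
```

View pics/s22_crop310_120.png

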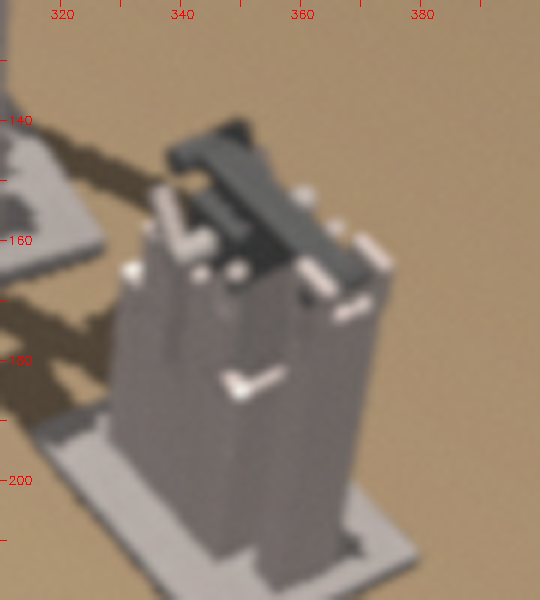

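View pics/w22_crop220_60.png

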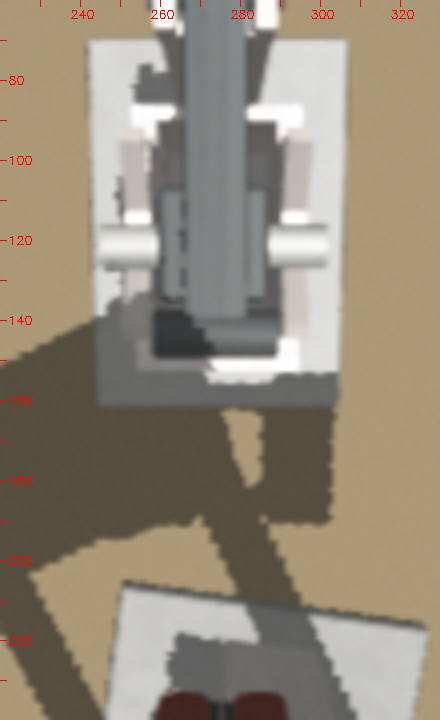

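View pics/t22.png

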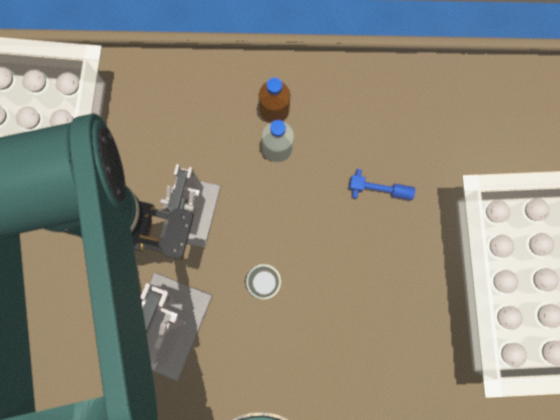

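In the wrist view the keeper grip is at row 143 (144.3 expected for level). In the scene view it is at about (344.5,143.5), against (343.8,144.6) expected. Both bar ends sit in the notches, and the bottles and beaker are at their original pixels. One last seating-height check, then I'll hand in.

```bash
python3 -c "
from h import *
c=load('w22');s=load('s22')
o=np.array([.532,.1625,0]);x=np.array([np.cos(-.212),np.sin(-.212),0]);y=np.array([-x[1],x[0],0])
for z in(.15,.156):print(z,[np.round(proj(k,o+y*d+[0,0,z]),1) for k in(c,s) for d in(.032,-.032)])
from rig import robot
a=load('top0')['color'].astype(int);b=load('t22')['color'].astype(int)
print('bystander diff',[np.abs(a[r]-b[r]).mean().round(1) for r in (np.s_[70:165,250:300],np.s_[260:305,240:290])])
print(robot.hand_in())"
```

```text
0.15 [array([245.9, 119.8]), array([302.5, 119.9]), array([360.7, 154. ]), array([337.9, 164. ])]
0.156 [array([245.4, 119.6]), array([303. , 119.7]), array([361. , 152.1]), array([338.1, 162.1])]
bystander diff [np.float64(8.8), np.float64(10.7)]
the job is handed in; nothing more can be done
None
```

The wrench hangs socket-down in the smaller stand with its cross-bar in both notches, and the keeper lever is swung all the way down over it. I handed the job in at about 20 s of the 72 s allowed. No verdict was reported.

I pinched the bar by its ends at 60 N, lifted it, and eased the grip until it swung down. It settled about 8° off vertical and about 5 mm off centre in the pads, so I pitched the tool to make it vertical before lowering. I felt it seat at about 17 N, let go, and pushed the keeper over from behind with closed fingers.

**Last checks**
- **Keeper:** it stopped firmly, with the force rising to 12 N at z = 0.1786 m; a level lever's top should be at 0.1785 m. Its grip appears within about 1.5 px of where a level lever should show it.
- **Wrench:** in the wrist view the seated bar ends are at columns about 244 and 302, against 246 and 302.5 expected. That view can't resolve the bar's height to a few millimetres. The height rests on the contact force and on the lever reaching its level position above the hub without being stopped.
- **Robot:** the wrist force read about zero after retreating, and nothing was being touched.

**A check that was not clean:** a plain pixel comparison of the bottle and beaker areas before and after gave a mean difference of 9 to 11 grey levels, not zero. I think this is a change in lighting or shadow, since by eye both bottles and the beaker are at the same pixels as at the start. I did not follow it up further.

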